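Finish the glue line of a banded sample by hand and stow the blades

TASK

Slide the banded sample board flat and fully home into the grey finishing jig, its dark band on the right. Then dress its glue line with each finishing tool that lies out, coarse to fine (red-handled steel scraper, yellow-handled nylon spatula, black-handled felt burnisher; one may be missing): push the middle of the blade edge, lightly pressed down, slowly along the line from the near end up to the hold-down bar, and slide each tool, once done with, blade first and fully home into a free slot of the wooden blade block. Leave the board in the jig, and leave the other things on the bench alone.

Things in the scene. Friction and masses are not known exactly. Their poses are not given: they have to be found in the camera images.
- jig: Fixed grey finishing jig. Origin: centre of its underside; x points into the channel. Base plate x -90..90, y -59..59 mm, top at z=16. Channel for the board: flat cheeks 64.5 mm apart, x 30..75 (flared mouth from x 11), roofed from x=25 by a hold-down bar, 21.5 mm high inside (bar top z=45.5), end stop at x=75
- jig_seat (a point): On the jig's base plate (z=16 mm), 70 mm before the end stop, axes as the jig: where the board's origin lies when it is home
- sample: Loose laminated chipboard sample, pale top, 140 (x) x 61 (y) x 18 mm, about 0.11 kg. Origin: middle of its underside. A dark 3 mm edge band runs along its -y long edge (on the right when x points away from the robot); the glue line is where band and top face meet. Starts within 0.4 rad of x pointing ahead
- seam_front (a point): On the board's top face, glue line, 55 mm before its middle (its near end in the jig); board axes
- seam_mid (a point): Same line, 22 mm before the board's middle
- seam_back (a point): Same line, 8 mm past the board's middle: 12 mm before the hold-down bar when the board is home. End the stroke here
- blade_block: Fixed plywood tray, 190 x 242 mm, with a slotted head. Origin on its underside; x points into the slots. Tray x -115..75, floor at z=12 mm, front edge bevelled to x=-140. Head x 20..75, 33 mm high: three slots 34 mm wide (flared over the first 14 mm), 9 mm high above the floor, 45 mm deep, 76 mm apart in y. A tool at home lies on the tray, handle out
- scraper: Red-handled steel scraper; 190 mm long, lies flat along its x axis, blade to +x. Origin under the grip, in the plane on which it lies. Handle 24 mm wide, x -87..+17, z 9..27, foot at its tail; spring blade 30 mm wide, 2.5 mm thick, from x=32 (z 7) sloping down to its edge at x=87 (z 0); hinged there, 0.8 N per mm at the edge, bends up to 10 mm. 95 g
- spatula: Yellow-handled white nylon spatula, built as the scraper, same sizes, axes and origin
- burnisher: Black-handled blue felt burnisher, built as the scraper, same sizes, axes and origin
- scraper_tip (a point): Middle of the underside of the scraper's blade edge
- spatula_tip (a point): Middle of the underside of the spatula's blade edge
- burnisher_tip (a point): Middle of the underside of the burnisher's blade edge
- slot0_end (a point): Floor middle of the closed end of the left (+y) slot; block axes
- slot1_end (a point): Floor middle of the closed end of the middle slot; block axes
- slot2_end (a point): Floor middle of the closed end of the right (-y) slot; block axes
- cutter_a: Bystander: longer trimming cutter, 22 x 60 mm, standing; leave alone
- cutter_b: Bystander: shorter trimming cutter, 22 x 50 mm, standing; leave alone
- tub: Bystander: open tub of brass screws, 71 x 50 mm; leave alone

How it is judged:
By the outcome, as a careful person would: the job done as asked, in the order asked, and still so for the second after the job is handed in, with the robot touching nothing.
Of scraper, spatula, burnisher only 2 to 3 are there at a start; the rules pass over those that are not, and their reading is None.
At some moment in a run one of scraper, spatula, burnisher, sample may be knocked a few centimetres aside while the robot is not near it.
Once in a run the grip may slacken for a moment while it holds something.
It also fails if it takes over 210 s, if anything falls off the work surface, if the arm or the gripper's body presses on something with over 40 N, if the wrist force passes 120 N, or if a joint passes its speed limit or range.

ROBOT

A 6-joint arm with a two-finger parallel gripper is mounted at the origin on a cart in front of the work surface, level with it; the furniture and walls round the work are solid. World frame = base frame: x ahead of the robot, y to its left, z up, the work surface at z = 0. Lengths are in mm, angles in rad, forces in N, time in s.
With the tool pointing down it reaches from about 325 to 900 mm from the base axis. Payload 6.1 kg.
Tool frame: the origin (TCP) lies midway between the tips of the shut fingers; the grasp point (between the pads) lies 19 mm behind it; z points along the fingers, y is the line along which they close (so a half turn about z gives the same grasp; the last joint's range is limited). The gripper opens to 87 mm and grips with 3 to 60 N. Pads are 19 mm wide; open, the fingers measure 117 mm over their backs; the gripper's body (75 mm by 190 mm) begins 51 mm behind the grasp point.
Start: joints at [1.069, 0.22, 1.526, -0, 1.395, -0.126], TCP at [229.383, 581.377, 222.538] pointing down, gripper open.
Joint ranges: [-2.98, 2.98], [-0.91, 2.08], [0.09, 2.57], [-1.24, 4.39], [0.2, 2.65], [-2.68, 2.68]. Speed limits (rad/s): [2.57, 2.57, 3.01, 3.14, 3.14, 3.14].

INTERFACE

Orientations are given as [roll, pitch, yaw] about the fixed x, y, z axes, in that order (R = Rz(yaw) Ry(pitch) Rx(roll)).
In Python, from cell import robot, viewer, workorder gives the robot as it stands.
- The arm moves only by the shell command python3 -m jog 'ROWS' [FORCE]. ROWS is JSON, a list of rows, each an object with "turn": the turn, a rotation vector about the tool's x, y, z in degrees, a list of three; "linear": the shift along the tool's x, y, z in mm, a list of three; "fingers": the opening, from 0 (shut) to 1 (fully open). In form: [{"turn": [ax, ay, az], "linear": [x, y, z], "fingers": fingers}, ...]. A call has 1 to 20 rows; each row is the pose to reach, as a shift and turn from the pose commanded when the call began, along the tool's axes at that moment; what a row does not reach only later rows make up. A row lasts 1/12 s, in which the tool goes at most 41.7 mm and 7.16 degrees, less where a joint would pass 70% of its speed; a pose out of reach is approached as far as the arm can. A call with a gripper value outside its range is refused whole. The fingers move at their own pace and stop on an object; FORCE is the grip in N (left out, the last holds). Time passes only in rows, so rows that repeat a pose let the fingers close. It gives the time, the measured TCP pose, the force, the opening and the grip force at its end, in the units of the state.
- robot.observe(): the state, without advancing time (a new reading comes with each control period).
- viewer.read_camera(name): name is "side" or "top"; returns the picture (420x560x3 uint8, red, green, blue); there is no depth.
- viewer.calibration(name): a dict with "mtx" (3x3 intrinsics, pixels), "origin" and "rotation" of the camera in the world. Camera axes: x right, y up, looking along -z (the intrinsics and any distortion apply to the point x, -y, -z); pixel columns grow to the right and rows downward; lengths in mm; the calibration is good to about 2 mm. A picture is of the moment at which its call begins. calibration takes no time and is no camera call.
- workorder.job_done(): hands the job in; it is judged then, once.
The state is a dict: "time_s": time; "qpos": joint angles; "joint_velocities": joint speeds; "joint_torque": joint torques, N m; "eef_pos": TCP position; "tcp_rot": TCP orientation; "wrist_force": force on the tool from outside, world axes, zero at the start; "torque": the same for the moment, N m; "opening": finger opening in mm; "finger_force": force on a finger pad.
Only numpy, scipy, OpenCV 4.12 (cv2) and the standard library are available. Lean on these libraries where they do the work, as an engineer would, in place of code of your own. Each camera call takes 0.05 s, during which the arm holds its last target. There are 200 camera calls.

## Working session

There is one attempt and no reset: what is moved stays moved. The work goes in short steps, Python scripts to look and compute and a shell command to move; the robot and the scene stay as the last step left them, time stands still between calls to the robot, and variables do not carry over. Pictures are saved under pics/ and viewed, at most 14 in all, crops included, and the job is handed in when it is done.

```bash
ls; mkdir -p pics; python3 - <<'E'
from cell import robot, viewer, workorder
import cv2
for n in("side","top"):
    c=viewer.calibration(n); print(n,c)
    im=viewer.read_camera(n); cv2.imwrite(f"pics/{n}0.png",im[:,:,::-1])
print(robot.observe())
E
```

```text
pics
side {'mtx': array([[510.1633126 ,   0.        , 282.23795621],
       [  0.        , 510.1633126 , 204.79078468],
       [  0.        ,   0.        ,   1.        ]]), 'origin': array([ 383.79467926, -897.20481059,  668.76259157]), 'rotation': array([ 1.02884304,  0.01725313, -0.21779172])}
top {'mtx': array([[402.30761697,   0.        , 283.36347779],
       [  0.        , 402.30761697, 211.86381381],
       [  0.        ,   0.        ,   1.        ]]), 'origin': array([ 414.12517293,  154.5195308 , 1104.99448429]), 'rotation': array([ 0.1473641 ,  0.00267455, -1.5961287 ])}
{'time_s': 0.1, 'qpos': array([ 1.06890333e+00,  2.21155292e-01,  1.52751478e+00,  7.47951010e-07,
        1.39469029e+00, -1.26112497e-01]), 'joint_velocities': array([ 0.00014119, -0.00184845, -0.00425615, -0.00073905, -0.00128689,
       -0.00055237]), 'joint_torque': array([ 2.34576881e-03, -4.95945239e+01, -3.88519657e+01,  7.03590293e-02,
        5.16077410e-02, -5.30996090e-05]), 'eef_pos': array([229.11084888, 580.88508396, 221.53210277]), 'tcp_rot': array([-3.13983908e+00, -2.23069709e-04,  2.76581182e+00]), 'wrist_force': array([ 0.480157  , -0.34098216,  0.6604741 ]), 'torque': array([-0.03954741, -0.04452222, -0.0466174 ]), 'finger_force': 0.0, 'opening': 87.04390941379462}
```

View pics/top0.png

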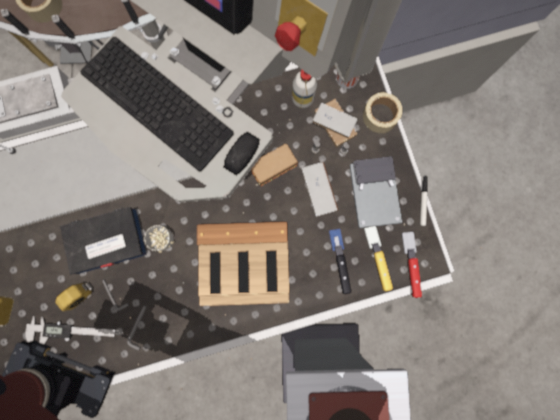

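View pics/side0.png

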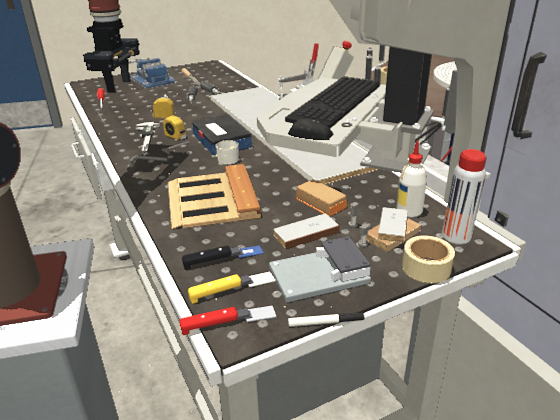

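The top view shows all three tools: burnisher (340,262), spatula (379,258) and scraper (412,265). The board is at (319,189), the jig at (375,192) and the block at (243,262). I'll look at it enlarged.

```bash
cat > h.py <<'E'
import numpy as np, cv2
from scipy.spatial.transform import Rotation as R
from cell import robot, viewer, workorder
def cam(n):
    c=viewer.calibration(n); return c['mtx'],np.array(c['origin']),R.from_euler('xyz',c['rotation']).as_matrix()
CAM={n:cam(n) for n in('side','top')}
def ray(n,u,v):
    K,o,M=CAM[n]; d=np.array([(u-K[0,2])/K[0,0],-(v-K[1,2])/K[1,1],-1]); d=M@d; return o,d/np.linalg.norm(d)
def plane(n,u,v,z):
    o,d=ray(n,u,v); return o+d*(z-o[2])/d[2]
def tri(pt,ps):
    (o1,d1),(o2,d2)=ray('top',*pt),ray('side',*ps)
    A=np.c_[d1,-d2]; s=np.linalg.lstsq(A,o2-o1,rcond=None)[0]
    a,b=o1+d1*s[0],o2+d2*s[1]; return (a+b)/2,np.linalg.norm(a-b)
def proj(n,p):
    K,o,M=CAM[n]; q=M.T@(np.array(p)-o); return np.array([K[0,0]*q[0]/-q[2]+K[0,2],K[1,1]*-q[1]/-q[2]+K[1,2]])
def pic(n): return viewer.read_camera(n)[:,:,::-1].copy()
def crop(im,x0,y0,x1,y1,s,name):
    c=cv2.resize(im[y0:y1,x0:x1],None,fx=s,fy=s,interpolation=cv2.INTER_CUBIC); cv2.imwrite(f'pics/{name}.png',c)
E
python3 - <<'E'
from h import *
t=cv2.imread('pics/top0.png'); s=cv2.imread('pics/side0.png')
crop(t,190,140,450,310,3,'t1'); crop(s,160,150,380,340,3,'s1')
print(proj('top',robot.observe()['eef_pos']),proj('side',robot.observe()['eef_pos']))
E
```

```text
[ 84.08751742 365.66328768] [118.63311137  85.56750171]
```

View pics/t1.png

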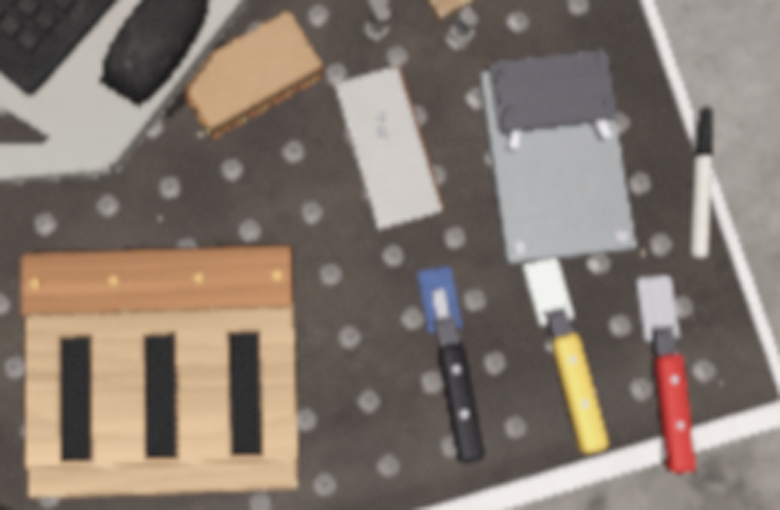

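View pics/s1.png

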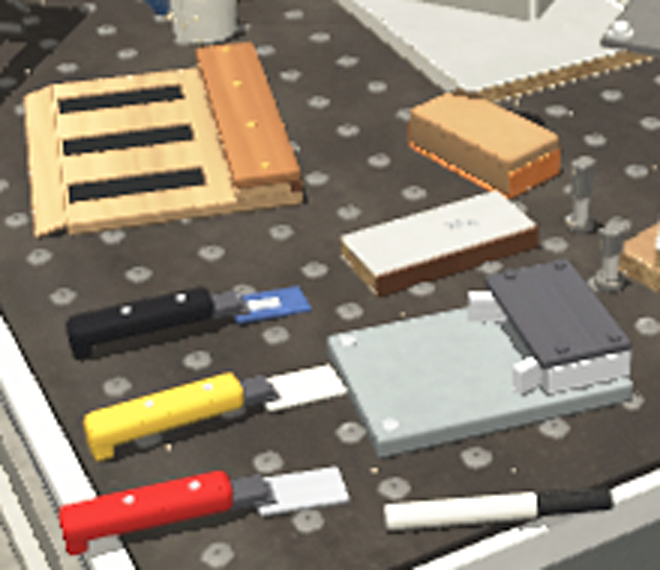

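Board band is on its right, in both views. Computing poses from corners and masks.

```bash
cat > meas.py <<'E'
from h import *
def rect(mask,x0,y0,x1,y1):
    m=np.zeros_like(mask); m[y0:y1,x0:x1]=mask[y0:y1,x0:x1]
    c=max(cv2.findContours(m,cv2.RETR_EXTERNAL,cv2.CHAIN_APPROX_NONE)[0],key=cv2.contourArea)
    return c[:,0,:].astype(float),m
HSV=dict(scraper=[((0,140,70),(8,255,255)),((172,140,70),(180,255,255))],spatula=[((20,120,100),(34,255,255))],burnisher=[])
E
python3 - <<'E'
from meas import *
t=cv2.imread('pics/top0.png'); s=cv2.imread('pics/side0.png')
T=lambda X,Y:((X+.5)/3+189.5,(Y+.5)/3+139.5)
S=lambda X,Y:((X+.5)/3+159.5,(Y+.5)/3+149.5)
pr=np.round
def show(n,a,b): p,e=tri(T(*a),S(*b)); print(n,pr(p,1),'err',pr(e,1))
show('board NL',(379,229),(343,242)); show('board NR',(441,211),(378,277)); show('board FR',(400,68),(537,232)); show('board FL',(338,82),(492,194))
show('jig NL',(510,262),(328,342)); show('jig NR',(635,245),(378,441))
show('bar NL',(500,130),(550,362)if 0 else (487,272)); show('bar NR',(614,122),(548,362)); show('bar FR',(607,52),(630,346)); show('bar FL',(490,60),(576,264))
show('head FL',(22,254),(252,43)); show('head FR',(291,246),(298,178)); show('head NR',(291,304),(233,186)); show('head NL',(22,314),(198,50))
for i,(a,b,c,d) in enumerate([((76,338),(76,458),(183,92),(58,105)),((160,334),(161,456),(191,132),(64,147)),((245,332),(246,454),(203,178),(68,192))]): show(f'strip{i} far',a,c); show(f'strip{i} near',b,d)
print('board z18 plane');
for c in [(379,229),(441,211),(400,68),(338,82)]: print(pr(plane('top',*T(*c),18),1),end='')
print('\njig z16');
for c in [(510,262),(635,245)]: print(pr(plane('top',*T(*c),16),1),end='')
print('\nbar z45.5')
for c in [(500,130),(614,122),(607,52),(490,60)]: print(pr(plane('top',*T(*c),45.5),1),end='')
print('\nhead z33, front z0, strips z12')
for c in [(22,254),(291,246),(291,304),(22,314)]: print(pr(plane('top',*T(*c),33),1),end='')
print()
for c in [(28,497),(297,487)]: print(pr(plane('top',*T(*c),0),1),end='')
print()
for c in [(76,338),(76,458),(160,334),(161,456),(245,332),(246,454)]: print(pr(plane('top',*T(*c),12),1),end='')
# tools
hsv=cv2.cvtColor(t,cv2.COLOR_BGR2HSV)
for n,box in dict(scraper=(400,255,428,305),spatula=(370,248,395,295)).items():
    m=sum(cv2.inRange(hsv,*r) for r in HSV[n]).astype(np.uint8)
    c,m=rect(m,*box); r=cv2.minAreaRect(c.astype(np.float32)); 
    vx,vy,x,y=cv2.fitLine(np.argwhere(m)[:,::-1].astype(np.float32),cv2.DIST_L2,0,.01,.01)[:,0]
    pj=(c-[x,y])@[vx,vy]; e=[np.array([x,y])+k*np.array([vx,vy]) for k in(pj.min(),pj.max())]
    print('\n',n,'handle',[pr(plane('top',*q,22),1) for q in e],pr(r[1],1))
for n,(tl,bl) in dict(burnisher=((470,458),(436,269)),spatula=((596,450),(542,261)),scraper=((684,470),(655,278))).items():
    print(n,'tail',pr(plane('top',*T(*tl),20),1),'edge',pr(plane('top',*T(*bl),0),1))
E
```

```text
board NL [564.1  64.   11.6] err 2.7
board NR [578.7   7.1  15.3] err 2.8
board FR [713.2  39.1  13.3] err 0.1
board FL [697.5  97.8  15.6] err 6.2
jig NL [529.8 -54.2  10.3] err 0.8
jig NR [ 541.  -167.8   14.3] err 1.3
bar NL [646.5 -45.3  44. ] err 2.6
bar NR [ 654.6 -149.5   41.2] err 8.1
bar FR [ 715.9 -146.5   41.9] err 1.0
bar FL [714.  -41.1  36.6] err 3.5
head FL [545.7 386.8  28.8] err 0.4
head FR [546.5 145.2  24.2] err 2.1
head NR [494.  146.5  23.7] err 2.5
head NL [493.4 386.6  28. ] err 2.4
strip0 far [472.2 341.5   9.9] err 3.4
strip0 near [362.8 341.3  11.6] err 2.5
strip1 far [472.2 265.5  10.4] err 0.0
strip1 near [363.5 265.7  10.7] err 0.7
strip2 far [472.5 188.6   9.1] err 0.8
strip2 near [363.2 190.   11.4] err 1.0
board z18 plane
[561.8  64.7  18. ][576.9   7.6  18. ][711.9  39.6  18. ][700.1  97.5  18. ]
jig z16
[528.9 -53.1  16. ][ 541.5 -167.3   16. ]
bar z45.5
[644.8 -44.8  45.5][ 649.5 -147.4   45.5][ 714.4 -145.3   45.5][709.7 -39.1  45.5]
head z33, front z0, strips z12
[545.4 385.9  33. ][546.5 145.2  33. ][494.6 146.5  33. ][491.8 385.5  33. ]
[330.3 386.2   0. ][333.  145.3   0. ]
[470.4 341.2  12. ][364.1 341.2  12. ][472.1 265.3  12. ][363.9 265.6  12. ][471.9 188.6  12. ][363.7 189.9  12. ]
 scraper handle [array([ 441. , -187.1,   22. ]), array([ 339.3, -192.7,   22. ])] [39.1  9.7]

 spatula handle [array([460.4, -97.6,  22. ]), array([ 358.4, -118. ,   22. ])] [39.8 10.4]
burnisher tail [355.7  -7.8  20. ] edge [525.8  12.2   0. ]
spatula tail [ 359.8 -119.3   20. ] edge [530.7 -85.6   0. ]
scraper tail [ 340.6 -195.6   20. ] edge [ 512.4 -188.3    0. ]
```

```bash
cat >> h.py <<'E'
def st():
    o=robot.observe(); print('t%.1f'%o['time_s'],'pos',np.round(o['eef_pos'],1),'rot',np.round(o['tcp_rot'],3),'F',np.round(o['wrist_force'],1),'open %.1f ff %.1f'%(o['opening'],o['finger_force']),'q',np.round(o['qpos'],2)); return o
def to(x,y,z,yaw,pitch=0.):
    """pitch: nose-down tilt is left 0; target tool pointing down with heading yaw"""
    o=robot.observe(); M=R.from_euler('xyz',o['tcp_rot']); Tg=R.from_euler('xyz',[np.pi,pitch,yaw])
    print('linear',np.round(M.inv().apply(np.array([x,y,z])-o['eef_pos']),1),'turn',np.round((M.inv()*Tg).as_rotvec(degrees=True),2))
E
python3 - <<'E'
from h import *
to(604,42.8,120,3.375)
t=cv2.imread('pics/top0.png'); hsv=cv2.cvtColor(t,cv2.COLOR_BGR2HSV)
# board pale mask & jig edges
m=cv2.inRange(hsv,(0,0,150),(180,50,255)); k=np.zeros_like(m); k[160:220,298:340]=m[160:220,298:340]
n,l,s,c=cv2.connectedComponentsWithStats(k); i=1+s[1:,4].argmax(); pts=np.argwhere(l==i)[:,::-1].astype(np.float32)
b=cv2.boxPoints(cv2.minAreaRect(pts)); P=np.array([plane('top',*q,18)[:2] for q in b]); print('board',np.round(P,1).tolist(),np.round(P.mean(0),1))
# jig plate
print(hsv[200,372:380].tolist(),hsv[172,375].tolist(),hsv[200,350].tolist())
m=cv2.inRange(hsv,(85,15,100),(125,90,200)); k=np.zeros_like(m); k[150:230,345:405]=m[150:230,345:405]
for r in range(184,222,4):
    x=np.flatnonzero(k[r]); a=plane('top',x.min()-.5,r,16); d=plane('top',x.max()+.5,r,16); print(r,x.min(),x.max(),np.round(a[:2],1),np.round(d[:2],1))
for cc in range(362,400,5):
    y=np.flatnonzero(k[:,cc]); print(cc,np.round(plane('top',cc,y.max()+.5,16)[:2],1))
E
```

```text
linear [-546.2 -362.8  102. ] turn [ -0.09  -0.04 -34.9 ]
board [[705.8, 104.5], [722.6, 40.3], [576.8, 6.4], [560.6, 69.5]] [641.4  55.2]
[[105, 3, 179], [110, 4, 180], [110, 4, 180], [110, 4, 179], [110, 4, 180], [110, 4, 180], [100, 4, 179], [105, 3, 178]] [140, 14, 111] [13, 44, 93]Traceback (most recent call last):
  File "<stdin>", line 12, in <module>
    return umr_minimum(a, axis, None, out, keepdims, initial, where)
ValueError: zero-size array to reduction operation minimum which has no identity
```

```bash
python3 -m jog '[{"turn":[0,0,-17],"linear":[-273,-181,0],"fingers":1},{"turn":[0,0,-17],"linear":[-273,-181,0],"fingers":1},{"turn":[0,0,-17],"linear":[-273,-181,0],"fingers":1},{"turn":[0,0,-34.9],"linear":[-546,-363,50],"fingers":1},{"turn":[0,0,-34.9],"linear":[-546,-363,50],"fingers":1},{"turn":[0,0,-34.9],"linear":[-546,-363,50],"fingers":1},{"turn":[0,0,-34.9],"linear":[-546,-363,50],"fingers":1},{"turn":[0,0,-34.9],"linear":[-546,-363,50],"fingers":1},{"turn":[0,0,-34.9],"linear":[-546,-363,50],"fingers":1},{"turn":[0,0,-34.9],"linear":[-546,-363,50],"fingers":1},{"turn":[0,0,-34.9],"linear":[-546,-363,50],"fingers":1},{"turn":[0,0,-34.9],"linear":[-546,-363,50],"fingers":1},{"turn":[0,0,-34.9],"linear":[-546,-363,50],"fingers":1},{"turn":[0,0,-34.9],"linear":[-546,-363,50],"fingers":1},{"turn":[0,0,-34.9],"linear":[-546,-363,50],"fingers":1},{"turn":[0,0,-34.9],"linear":[-546,-363,50],"fingers":1},{"turn":[0,0,-34.9],"linear":[-546,-363,50],"fingers":1},{"turn":[0,0,-34.9],"linear":[-546,-363,50],"fingers":1},{"turn":[0,0,-34.9],"linear":[-546,-363,50],"fingers":1},{"turn":[0,0,-34.9],"linear":[-546,-363,50],"fingers":1}]'
python3 - <<'E'
from h import *
st(); to(604,42.8,120,3.375)
t=cv2.imread('pics/top0.png').astype(int); g=t.sum(2)/3
# jig edges by subpixel half-level crossings
def edge(p,q,lev,n=200):
    w=np.linspace(0,1,n); P=np.outer(1-w,p)+np.outer(w,q)
    v=cv2.remap(g.astype(np.float32),P[:,0].astype(np.float32)[None],P[:,1].astype(np.float32)[None],cv2.INTER_LINEAR)[0]
    i=np.flatnonzero(np.diff(np.sign(v-lev))); return P[i[0]] if len(i) else None
def line(name,z,segs,lev):
    E=[edge(a,b,lev) for a,b in segs]; E=np.array([plane('top',*e,z)[:2] for e in E if e is not None])
    vx,vy,x,y=cv2.fitLine(E.astype(np.float32),cv2.DIST_HUBER,0,.01,.01)[:,0]; res=np.abs((E-[x,y])@[-vy,vx]).max()
    print(name,'mid',np.round([x,y],1),'ang',round(float(np.arctan2(vy,vx)),3),'res',round(float(res),1),len(E)); return vx,vy,x,y
line('jig L',16,[((368,r),(346,r-0)) for r in range(186,224,4)],110)
line('jig R',16,[((390,r),(410,r)) for r in range(188,218,4)],110)
line('jig near',16,[((c,212),(c,232)) for c in range(365,396,4)],110)
line('board L',18,[((319,r),(300,r+5)) for r in range(172,210,4)],130)
line('board R',18,[((321,r),(340,r-5)) for r in range(170,206,4)],130)
line('board near',18,[((c,203),(c+3,223)) for c in range(317,333,3)],130)
line('board far',18,[((c,175),(c-3,155)) for c in range(306,321,3)],130)
E
```

```text
time_s: 1.77
eef_pos: [603.3, 44.4, 172.3]
tcp_rot: [3.141, -0.001, -2.907]
wrist_force: [-0.4, -0.2, 0.0]
opening: 86.7
finger_force: 0.0
t1.8 pos [603.3  44.4 172.3] rot [ 3.141e+00 -1.000e-03 -2.907e+00] F [-0.4 -0.2  0. ] open 86.7 ff 0.0 q [-0.06  0.21  1.63  0.    1.3  -1.86]
linear [-0.4 -1.8 52.3] turn [ 0.03 -0.04  0.05]
jig L mid [590.5 -44. ] ang 0.102 res 5.1 10
jig R mid [ 595.1 -163.9] ang 0.086 res 0.5 8
jig near mid [ 533.1 -119.8] ang -1.483 res 17.6 5
board L mid [626.8  83.4] ang 0.256 res 0.7 10
board R mid [654.3  25.2] ang 0.264 res 8.1 9
board near mid [568.4  37. ] ang -1.313 res 0.4 6
board far mid [707.1  74.8] ang -1.359 res 1.0 5
```

```bash
python3 -m jog '[{"turn":[0,0,-1.2],"linear":[0,0,40],"fingers":1},{"turn":[0,0,-1.2],"linear":[0,0,80],"fingers":1},{"turn":[0,0,-1.2],"linear":[0,0,115],"fingers":1},{"turn":[0,0,-1.2],"linear":[0,0,140],"fingers":1},{"turn":[0,0,-1.2],"linear":[0,0,155],"fingers":1},{"turn":[0,0,-1.2],"linear":[0,0,163],"fingers":1},{"turn":[0,0,-1.2],"linear":[0,0,167],"fingers":1},{"turn":[0,0,-1.2],"linear":[0,0,167],"fingers":0.6},{"turn":[0,0,-1.2],"linear":[0,0,167],"fingers":0.6},{"turn":[0,0,-1.2],"linear":[0,0,167],"fingers":0.6},{"turn":[0,0,-1.2],"linear":[0,0,167],"fingers":0.6},{"turn":[0,0,-1.2],"linear":[0,0,167],"fingers":0.6},{"turn":[0,0,-1.2],"linear":[0,0,167],"fingers":0.6}]' 35
python3 - <<'E'
from h import *
st(); cv2.imwrite('pics/top1.png',pic('top'))
s=pic('side'); crop(s,230,120,430,270,4,'s2')
E
```

```text
time_s: 2.85
eef_pos: [604.8, 43.4, 6.7]
tcp_rot: [-3.141, 0.002, -2.887]
wrist_force: [-1.2, 1.1, 4.8]
opening: 59.7
finger_force: 35.0
t2.9 pos [604.8  43.4   6.7] rot [-3.141e+00  2.000e-03 -2.887e+00] F [-1.2  1.1  4.8] open 59.7 ff 35.0 q [-0.06  0.42  1.72  0.    1.   -1.88]
```

View pics/s2.png

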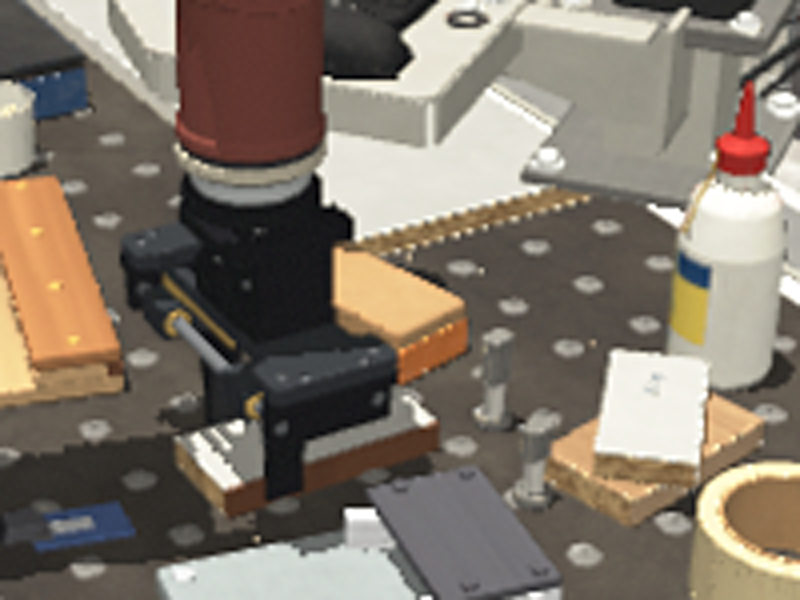

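The board is gripped: opening 59.7, square in the jaws, band on the right. Now I refine the jig pose.

```bash
python3 - <<'E'
from h import *
t=cv2.imread('pics/top0.png').astype(int); g=(t.sum(2)/3).astype(np.float32)
def edges(z,segs,kind):
    out=[]
    for p,q in segs:
        w=np.linspace(0,1,200); P=(np.outer(1-w,p)+np.outer(w,q)).astype(np.float32)
        v=cv2.GaussianBlur(cv2.remap(g,P[:,:1],P[:,1:],cv2.INTER_LINEAR),(1,15),0)[:,0]
        d=np.gradient(v)*kind; i=d.argmax(); out.append(plane('top',*P[i],z)[:2])
    return np.array(out)
def fit(name,E):
    for _ in range(6):
        vx,vy,x,y=cv2.fitLine(E.astype(np.float32),cv2.DIST_HUBER,0,.01,.01)[:,0]; r=np.abs((E-[x,y])@[-vy,vx])
        if r.max()<1.2 or len(E)<5: break
        E=np.delete(E,r.argmax(),0)
    if abs(vx)>abs(vy): a=np.arctan2(vy*np.sign(vx),vx*np.sign(vx))
    else: a=np.arctan2(-vx*np.sign(vy),vy*np.sign(vy))
    print(name,np.round([x,y],1),'yaw',round(float(a),3),'res',round(float(r.max()),1),len(E))
fit('L',edges(16,[((364,r),(346,r)) for r in range(188,222,2)],-1))
fit('R',edges(16,[((392,r),(410,r)) for r in range(188,219,2)],-1))
fit('near',edges(16,[((c,214),(c,232)) for c in range(364,397,2)],-1))
# bar (dark grey top) vs plate: near edge dark->light going down
fit('barnear',edges(45.5,[((c,176),(c,190)) for c in range(365,388,2)],1))
fit('barfar',edges(45.5,[((c,166),(c,152)) for c in range(358,392,2)],-1))
fit('barL',edges(45.5,[((362,r),(350,r)) for r in range(163,178,2)],-1))
fit('barR',edges(45.5,[((388,r),(400,r)) for r in range(163,178,2)],-1))
E
```

```text
L [590.5 -45.4] yaw 0.085 res 1.2 16
R [ 587.9 -163.4] yaw 0.082 res 1.2 15
near [ 534.1 -103.3] yaw 0.044 res 1.8 11
barnear [645.8 -93. ] yaw 0.119 res 1.1 10
barfar [ 713.6 -103.5] yaw 0.089 res 1.1 16
barL [681.1 -32.4] yaw 0.035 res 0.9 8
barR [ 680.9 -147.7] yaw 0.117 res 1.0 7
```

```bash
python3 -c "
from h import *
to(527,-109.6,70,3.2256);to(527,-109.6,25,3.2256)"
```

```text
linear [ 113.7 -128.6  -63.4] turn [-0.    0.09  9.75]
linear [ 113.8 -128.5  -18.4] turn [-0.    0.09  9.75]
```

```bash
python3 -m jog '[{"turn":[0,0,0],"linear":[0,0,-15],"fingers":0.6},{"turn":[0,0,0],"linear":[0,0,-40],"fingers":0.6},{"turn":[0,0,0],"linear":[0,0,-63],"fingers":0.6},{"turn":[0,0,3],"linear":[20,-22,-63],"fingers":0.6},{"turn":[0,0,5],"linear":[45,-50,-63],"fingers":0.6},{"turn":[0,0,8],"linear":[70,-78,-63],"fingers":0.6},{"turn":[0,0,9.75],"linear":[95,-107,-63],"fingers":0.6},{"turn":[0,0.1,9.75],"linear":[113.7,-128.6,-63],"fingers":0.6},{"turn":[0,0.1,9.75],"linear":[113.7,-128.6,-63],"fingers":0.6},{"turn":[0,0.1,9.75],"linear":[113.7,-128.6,-40],"fingers":0.6},{"turn":[0,0.1,9.75],"linear":[113.7,-128.6,-28],"fingers":0.6},{"turn":[0,0.1,9.75],"linear":[113.7,-128.6,-22],"fingers":0.6},{"turn":[0,0.1,9.75],"linear":[113.7,-128.6,-22],"fingers":0.6}]' 45
python3 - <<'E'
from h import *
st(); to(527,-109.6,25,3.2256)
t=pic('top');s=pic('side'); cv2.imwrite('pics/top2.png',t)
a=cv2.resize(t[140:260,330:450],None,fx=3.3,fy=3.3,interpolation=2); b=cv2.resize(s[190:310,230:390],None,fx=2.5,fy=2.5,interpolation=2)
h=min(len(a),len(b)); cv2.imwrite('pics/ts2.png',np.hstack([a[:h,:],b[:h]])); print(a.shape,b.shape)
E
```

```text
time_s: 4.03
eef_pos: [524.5, -108.5, 25.2]
tcp_rot: [3.14, -0.006, -3.057]
wrist_force: [0.4, -0.2, -1.8]
opening: 59.4
finger_force: 44.9
t4.0 pos [ 524.5 -108.5   25.2] rot [ 3.14  -0.006 -3.057] F [ 0.4 -0.2 -1.8] open 59.4 ff 44.9 q [-0.35  0.25  1.9  -0.    1.   -2.01]
linear [-2.4 -1.3  0.2] turn [ 0.11 -0.35  0.05]
(396, 396, 3) (300, 400, 3)
```

View pics/ts2.png

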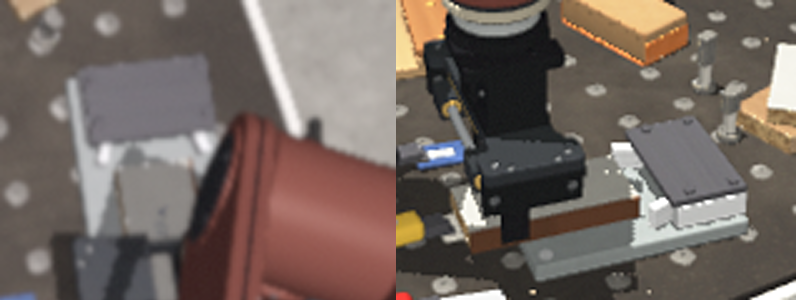

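Both views show the board level over the plate, its front end lined up between the white flares. I'll advance it slowly.

```bash
python3 -m jog '[{"turn":[0,-0.35,0],"linear":[-3,-1.3,1],"fingers":0.6},{"turn":[0,-0.35,0],"linear":[-6,-1.3,1],"fingers":0.6},{"turn":[0,-0.35,0],"linear":[-10,-1.3,1],"fingers":0.6},{"turn":[0,-0.35,0],"linear":[-14,-1.3,1],"fingers":0.6},{"turn":[0,-0.35,0],"linear":[-18,-1.3,1],"fingers":0.6},{"turn":[0,-0.35,0],"linear":[-22,-1.3,1],"fingers":0.6},{"turn":[0,-0.35,0],"linear":[-26,-1.3,1],"fingers":0.6},{"turn":[0,-0.35,0],"linear":[-30,-1.3,1],"fingers":0.6},{"turn":[0,-0.35,0],"linear":[-34,-1.3,1],"fingers":0.6},{"turn":[0,-0.35,0],"linear":[-37,-1.3,1],"fingers":0.6},{"turn":[0,-0.35,0],"linear":[-40,-1.3,1],"fingers":0.6},{"turn":[0,-0.35,0],"linear":[-40,-1.3,1],"fingers":0.6}]'; python3 -c "
from h import *
st();to(623.2-29.5*.9965,-101.5-29.5*.0839,24.2,3.2256)"
```

```text
time_s: 5.13
eef_pos: [567.0, -107.7, 26.6]
tcp_rot: [-3.141, 0.005, -3.057]
wrist_force: [0.3, -0.5, -1.8]
opening: 59.2
finger_force: 44.9
t5.1 pos [ 567.  -107.7   26.6] rot [-3.141  0.005 -3.057] F [ 0.3 -0.5 -1.8] open 59.2 ff 44.9 q [-0.33  0.32  1.8   0.    1.01 -1.98]
linear [-27.    1.4   2.5] turn [-0.02  0.28  0.01]
```

```bash
python3 -m jog '[{"turn":[0,0.28,0],"linear":[0,0,1],"fingers":0.6},{"turn":[0,0.28,0],"linear":[0,0,2],"fingers":0.6},{"turn":[0,0.28,0],"linear":[0,0,2],"fingers":0.6},{"turn":[0,0.28,0],"linear":[0,0,2],"fingers":0.6},{"turn":[0,0.28,0],"linear":[0,0,2],"fingers":0.6}]'; python3 -c "
from h import *
st();to(623.2-29.5*.9965,-101.5-29.5*.0839,24.2,3.2256)"
```

```text
time_s: 5.55
eef_pos: [566.2, -107.7, 24.4]
tcp_rot: [-3.142, -0.001, -3.058]
wrist_force: [-0.4, -0.2, -1.2]
opening: 59.3
finger_force: 44.9
t5.5 pos [ 566.2 -107.7   24.4] rot [-3.142e+00 -1.000e-03 -3.058e+00] F [-0.4 -0.2 -1.2] open 59.3 ff 44.9 q [-0.32  0.33  1.8  -0.    1.02 -1.98]
linear [-27.9   1.4   0.2] turn [-0.   -0.04  0.  ]
```

```bash
python3 -m jog '[{"turn":[0,0,0],"linear":[-3,0.6,0],"fingers":0.6},{"turn":[0,0,0],"linear":[-6,1.3,0],"fingers":0.6},{"turn":[0,0,0],"linear":[-10,1.3,0],"fingers":0.6},{"turn":[0,0,0],"linear":[-14,1.3,0],"fingers":0.6},{"turn":[0,0,0],"linear":[-17,1.3,0],"fingers":0.6},{"turn":[0,0,0],"linear":[-20,1.3,0],"fingers":0.6},{"turn":[0,0,0],"linear":[-22,1.3,0],"fingers":0.6},{"turn":[0,0,0],"linear":[-24,1.3,0],"fingers":0.6},{"turn":[0,0,0],"linear":[-24,1.3,0],"fingers":0.6},{"turn":[0,0,0],"linear":[-24,1.3,0],"fingers":0.6}]'; python3 -c "
from h import *
st();to(623.2-29.5*.9965,-101.5-29.5*.0839,24.2,3.2256)"
```

```text
time_s: 6.38
eef_pos: [590.1, -104.4, 24.4]
tcp_rot: [-3.141, -0.001, -3.057]
wrist_force: [-0.8, -0.1, -0.8]
opening: 59.6
finger_force: 44.9
t6.4 pos [ 590.1 -104.4   24.4] rot [-3.141e+00 -1.000e-03 -3.057e+00] F [-0.8 -0.1 -0.8] open 59.6 ff 44.9 q [-0.31  0.38  1.73 -0.    1.03 -1.96]
linear [-3.7  0.1  0.2] turn [-0.01 -0.04  0.01]
```

```bash
python3 -m jog '[{"turn":[0,0,0],"linear":[-1,0,0.5],"fingers":0.6},{"turn":[0,0,0],"linear":[-2,0,1],"fingers":0.6},{"turn":[0,0,0],"linear":[-3,0,1],"fingers":0.6},{"turn":[0,0,0],"linear":[-4,0,1],"fingers":0.6},{"turn":[0,0,0],"linear":[-5,0,1],"fingers":0.6},{"turn":[0,0,0],"linear":[-6,0,1],"fingers":0.6},{"turn":[0,0,0],"linear":[-6,0,1],"fingers":0.6}]'; python3 -c "
from h import *
st()"
```

```text
time_s: 6.97
eef_pos: [593.4, -103.9, 22.7]
tcp_rot: [3.141, -0.007, -3.058]
wrist_force: [-9.9, -1.5, 4.7]
opening: 59.6
finger_force: 44.9
t7.0 pos [ 593.4 -103.9   22.7] rot [ 3.141 -0.007 -3.058] F [-9.9 -1.5  4.7] open 59.6 ff 44.9 q [-0.3   0.39  1.72 -0.    1.04 -1.96]
```

```bash
python3 -m jog '[{"turn":[0,0,0],"linear":[-2,0,0],"fingers":0.6},{"turn":[0,0,0],"linear":[-2,0,0],"fingers":0.6},{"turn":[0,0,0],"linear":[-2,0,0],"fingers":0.7},{"turn":[0,0,0],"linear":[0,0,0],"fingers":0.9},{"turn":[0,0,0],"linear":[0,0,0],"fingers":0.9},{"turn":[0,0,0],"linear":[0,0,0],"fingers":0.9},{"turn":[0,0,0],"linear":[0,0,-5],"fingers":0.9},{"turn":[0,0,0],"linear":[0,0,-30],"fingers":0.9},{"turn":[0,0,0],"linear":[20,0,-70],"fingers":0.9},{"turn":[0,0,0],"linear":[60,0,-100],"fingers":0.9},{"turn":[0,0,0],"linear":[100,0,-120],"fingers":0.9},{"turn":[0,0,0],"linear":[140,0,-120],"fingers":0.9},{"turn":[0,0,0],"linear":[170,0,-120],"fingers":0.9},{"turn":[0,0,0],"linear":[170,0,-120],"fingers":0.9}]' 30
python3 - <<'E'
from h import *
st()
t=pic('top');s=pic('side'); cv2.imwrite('pics/top3.png',t); cv2.imwrite('pics/side3.png',s)
a=cv2.resize(t[150:300,300:440],None,fx=3,fy=3,interpolation=2); b=cv2.resize(s[205:355,180:310],None,fx=3,fy=3,interpolation=2)
cv2.imwrite('pics/ts3.png',np.hstack([a,b])[:, :800])
E
```

```text
time_s: 8.13
eef_pos: [420.0, -116.8, 142.5]
tcp_rot: [3.14, -0.005, -3.058]
wrist_force: [0.5, 0.5, -0.7]
opening: 78.2
finger_force: 0.0
t8.1 pos [ 420.  -116.8  142.5] rot [ 3.14  -0.005 -3.058] F [ 0.5  0.5 -0.7] open 78.2 ff 0.0 q [-0.45 -0.17  2.08 -0.    1.24 -2.11]
```

View pics/ts3.png

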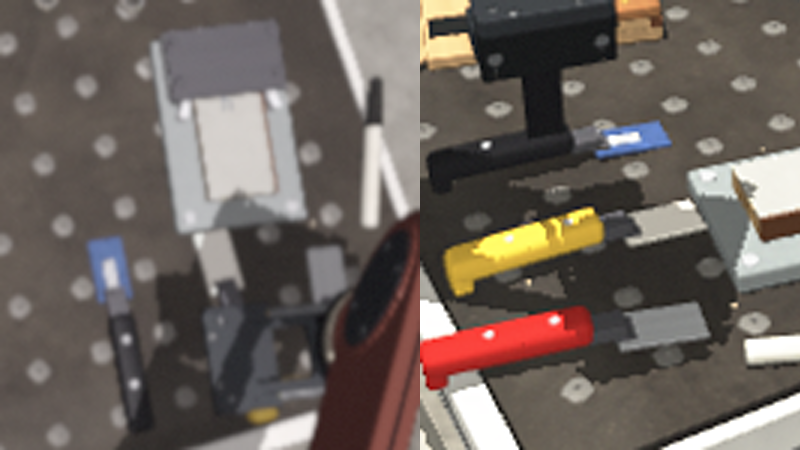

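The board lies straight in the jig under the bar, and the tools are undisturbed. Next is the scraper.

```bash
python3 -c "
from h import *
to(422,-190.3,142,3.187)
for c in [(195,98),(262,92),(206,202),(275,193)]: 
  p=plane('top',(c[0]+.5)/3+299.5,(c[1]+.5)/3+149.5,34)[:2]-[623.2,-101.5]; print(np.round([p@[.9965,.0839],p@[-.0839,.9965]],1))
"
```

```text
linear [ 10.1 -71.4   2.5] turn [-0.07  0.1   2.14]
[28.  29.5]
[ 26.8 -31.6]
[-67.4  32.9]
[-66.1 -29.6]
```

```bash
python3 -m jog '[{"turn":[0,0.2,2.1],"linear":[5,-35,0],"fingers":0.6},{"turn":[0,0.2,2.1],"linear":[10,-71.4,0],"fingers":0.6},{"turn":[0,0.2,2.1],"linear":[10,-71.4,20],"fingers":0.6},{"turn":[0,0.2,2.1],"linear":[10,-71.4,55],"fingers":0.6},{"turn":[0,0.2,2.1],"linear":[10,-71.4,90],"fingers":0.6},{"turn":[0,0.2,2.1],"linear":[10,-71.4,115],"fingers":0.6},{"turn":[0,0.2,2.1],"linear":[10,-71.4,128],"fingers":0.6},{"turn":[0,0.2,2.1],"linear":[10,-71.4,135],"fingers":0.6},{"turn":[0,0.2,2.1],"linear":[10,-71.4,138],"fingers":0.6},{"turn":[0,0.2,2.1],"linear":[10,-71.4,138],"fingers":0.6},{"turn":[0,0.2,2.1],"linear":[10,-71.4,138],"fingers":0.6}]' 30;python3 -c "
from h import *
st();to(422,-190.3,4,3.187)"
```

```text
time_s: 9.15
eef_pos: [424.1, -190.8, 6.6]
tcp_rot: [-3.14, -0.002, -3.094]
wrist_force: [0.3, 0.5, 0.0]
opening: 52.4
finger_force: 0.0
t9.2 pos [ 424.1 -190.8    6.6] rot [-3.140e+00 -2.000e-03 -3.094e+00] F [0.3 0.5 0. ] open 52.4 ff 0.0 q [-0.59  0.13  2.09 -0.    0.93 -2.21]
linear [2.1 0.6 2.6] turn [-0.08 -0.13  0.14]
```

```bash
python3 -m jog '[{"turn":[0,0,0],"linear":[2,0.5,2],"fingers":0.6},{"turn":[0,0,0],"linear":[2,0.5,2],"fingers":0.4},{"turn":[0,0,0],"linear":[2,0.5,2],"fingers":0.15},{"turn":[0,0,0],"linear":[2,0.5,2],"fingers":0.15},{"turn":[0,0,0],"linear":[2,0.5,2],"fingers":0.15},{"turn":[0,0,0],"linear":[2,0.5,2],"fingers":0.15},{"turn":[0,0,0],"linear":[2,0.5,2],"fingers":0.15},{"turn":[0,0,0],"linear":[2,0.5,2],"fingers":0.15}]' 30;python3 - <<'E'
from h import *
st()
# glue-line / board edges in a shadow-free-ish top view, and tip estimate
t=pic('top');s=pic('side'); cv2.imwrite('pics/top4.png',t); cv2.imwrite('pics/side4.png',s)
a=cv2.resize(t[155:295,345:445],None,fx=4,fy=4,interpolation=2); b=cv2.resize(s[255:395,170:270],None,fx=4,fy=4,interpolation=2)
cv2.imwrite('pics/ts4.png',np.hstack([a,b]))
E
```

```text
time_s: 9.82
eef_pos: [420.8, -189.9, 3.7]
tcp_rot: [-3.141, -0.004, -3.094]
wrist_force: [-0.0, 0.0, 0.8]
opening: 23.9
finger_force: 30.0
t9.8 pos [ 420.8 -189.9    3.7] rot [-3.141 -0.004 -3.094] F [-0.   0.   0.8] open 23.9 ff 30.0 q [-0.59  0.13  2.09 -0.    0.92 -2.21]
```

View pics/ts4.png

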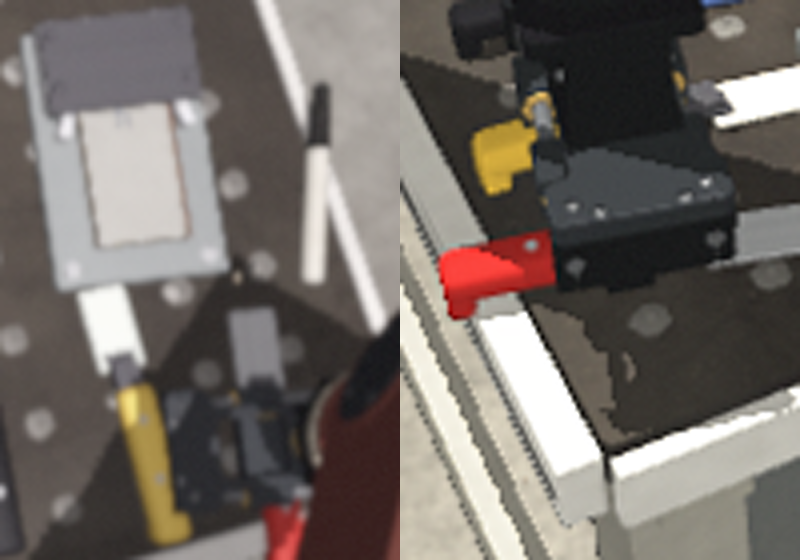

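```bash
python3 - <<'E'
from h import *
t=cv2.imread('pics/top4.png').astype(int); g=(t.sum(2)/3).astype(np.float32)
def edges(z,segs,kind):
    out=[]
    for p,q in segs:
        w=np.linspace(0,1,200); P=(np.outer(1-w,p)+np.outer(w,q)).astype(np.float32)
        v=cv2.GaussianBlur(cv2.remap(g,P[:,:1],P[:,1:],cv2.INTER_LINEAR),(1,15),0)[:,0]
        i=(np.gradient(v)*kind).argmax(); out.append(plane('top',*P[i],z)[:2])
    return np.array(out)
J=lambda P:np.c_[(P-[623.2,-101.5])@[.9965,.0839],(P-[623.2,-101.5])@[-.0839,.9965]]
def lat(n,E):
    E=J(E); k=np.polyfit(E[:,0],E[:,1],1); r=E[:,1]-np.polyval(k,E[:,0]); E=E[abs(r)<1.5]; k=np.polyfit(E[:,0],E[:,1],1); print(n,'lat at -50,-20,13:',np.round(np.polyval(k,[-50,-20,13]),1),len(E))
lat('L',edges(34,[((378,r),(364-1+ (r-180)*.12,r)) for r in range(184,214,2)],-1))
lat('R',edges(34,[((383,r),(395,r)) for r in range(184,212,2)],-1))
E=J(edges(34,[((c,208),(c,222)) for c in range(372,390,2)],-1)); print('near',np.round(E[:,0],1))
# individual red-ness of the band
hsv=cv2.cvtColor(t.astype(np.uint8),cv2.COLOR_BGR2HSV)
for r in (190,200,210): print(r,t[r,386:396].tolist())
Tc=lambda X,Y:((X+.5)/4+344.5,(Y+.5)/4+154.5)
p=plane('top',*Tc(252.5,309),0); o=robot.observe(); M=R.from_euler('xyz',o['tcp_rot']).as_matrix(); print('tip',p,'rel tool',np.round(M.T@(p-o['eef_pos']),1))
E
```

```text
L lat at -50,-20,13: [29.  29.3 29.7] 15
R lat at -50,-20,13: [-29.3 -28.9 -28.5] 13
near [-64.5 -64.9 -62.8 -63.4 -64.2 -64.6 -62.5 -63.1 -63.7]
190 [[203, 207, 212], [188, 193, 200], [149, 156, 170], [156, 159, 167], [179, 178, 178], [183, 182, 181], [183, 182, 180], [184, 183, 181], [184, 183, 182], [183, 181, 180]]
200 [[205, 209, 214], [204, 208, 213], [200, 204, 210], [179, 185, 194], [150, 154, 167], [172, 172, 175], [183, 181, 181], [184, 182, 181], [184, 182, 181], [184, 182, 181]]
210 [[202, 207, 211], [202, 206, 210], [203, 207, 211], [201, 205, 210], [189, 194, 201], [156, 163, 177], [151, 155, 167], [175, 175, 176], [183, 181, 180], [184, 182, 182]]
tip [ 513.66129806 -187.73134581    0.        ] rel tool [-92.8  -2.3   3.4]
```

The scraper is gripped at 23.9 mm, and the camera-to-robot bias is about 2 mm in y, the same for board and tip. I'll carry the scraper above the start of the line.

```bash
python3 -c "
from h import *
to(474.2,-141.5,60,3.2256)"
```

```text
linear [-55.4  45.8 -56.5] turn [-0.02 -0.21 -2.1 ]
```

```bash
python3 -m jog '[{"turn":[0,0,0],"linear":[0,0,-12],"fingers":0.15},{"turn":[0,0,0],"linear":[0,0,-35],"fingers":0.15},{"turn":[0,0,0],"linear":[0,0,-56],"fingers":0.15},{"turn":[0,0,-1],"linear":[-15,12,-56],"fingers":0.15},{"turn":[0,0,-2.1],"linear":[-32,27,-56],"fingers":0.15},{"turn":[0,0,-2.1],"linear":[-48,40,-56],"fingers":0.15},{"turn":[0,0,-2.1],"linear":[-55.4,45.8,-56],"fingers":0.15},{"turn":[0,0,-2.1],"linear":[-55.4,45.8,-56],"fingers":0.15},{"turn":[0,0,-2.1],"linear":[-55.4,45.8,-50],"fingers":0.15},{"turn":[0,0,-2.1],"linear":[-55.4,45.8,-43],"fingers":0.15},{"turn":[0,0,-2.1],"linear":[-55.4,45.8,-39],"fingers":0.15},{"turn":[0,0,-2.1],"linear":[-55.4,45.8,-39],"fingers":0.15},{"turn":[0,0,-2.1],"linear":[-55.4,45.8,-39],"fingers":0.15},{"turn":[0,0,-2.1],"linear":[-55.4,45.8,-39],"fingers":0.15}]' 35
python3 - <<'E'
from h import *
st();to(474.2,-141.5,43,3.2256)
t=pic('top');s=pic('side'); cv2.imwrite('pics/top5.png',t); cv2.imwrite('pics/side5.png',s)
a=cv2.resize(t[180:240,355:415],None,fx=6.6,fy=6.6,interpolation=2); b=cv2.resize(s[240:300,240:300],None,fx=6.6,fy=6.6,interpolation=2)
cv2.imwrite('pics/ts5.png',np.hstack([a,b])); print(a.shape)
E
```

```text
time_s: 11.08
eef_pos: [473.7, -141.7, 42.2]
tcp_rot: [3.142, -0.004, -3.058]
wrist_force: [0.5, -0.4, -0.9]
opening: 23.6
finger_force: 35.0
t11.1 pos [ 473.7 -141.7   42.2] rot [ 3.142 -0.004 -3.058] F [ 0.5 -0.4 -0.9] open 23.6 ff 35.0 q [-0.45  0.13  2.   -0.    1.02 -2.1 ]
linear [-0.5  0.2 -0.8] turn [ 0.   -0.25 -0.03]
(396, 396, 3)
```

View pics/ts5.png

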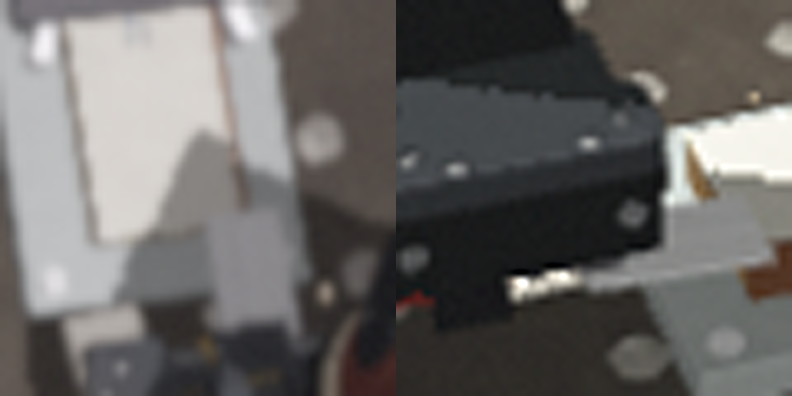

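```bash
python3 - <<'E'
from h import *
t=cv2.imread('pics/top5.png'); g=cv2.GaussianBlur(t,(0,0),.5).sum(2)/3.
J=lambda P:np.round([(P[:2]-[623.2,-101.5])@[.9965,.0839],(P[:2]-[623.2,-101.5])@[-.0839,.9965]],1)
C=lambda X,Y:((X+.5)/6.6+354.5,(Y+.5)/6.6+179.5)
for z in(38.5,):
  for c in [(206,216),(282,206),(244,211)]: print(J(plane('top',*C(*c),z)))
for c in [(215,40),(228,120),(237,190),(66,40),(92,240)]: print('glue',J(plane('top',*C(*c),34)))
for r in (217,220,223): print(r,t[r,382:402].sum(1).tolist() if 0 else np.round(t[r,382:402].mean(1)).astype(int).tolist())
for r in (186,192,198,204,207): print(r,np.round(t[r,382:396].mean(1)).astype(int).tolist(), (t[r,382:396,2].astype(int)-t[r,382:396,0]).tolist())
E
```

```text
[-60.4 -14.3]
[-59.7 -45.5]
[-60.1 -29.9]
glue [ 12.2 -29.9]
glue [-21.5 -30.2]
glue [-50.6 -29.6]
glue [18.9 31. ]
glue [-64.6  32. ]
217 [112, 112, 113, 114, 121, 134, 139, 137, 137, 138, 140, 140, 139, 139, 139, 136, 129, 119, 102, 70]
220 [113, 113, 112, 113, 119, 127, 136, 138, 137, 137, 139, 140, 139, 138, 138, 137, 130, 118, 109, 94]
223 [110, 108, 107, 106, 107, 117, 133, 138, 138, 137, 137, 139, 139, 138, 138, 137, 128, 100, 72, 59]
186 [211, 211, 210, 208, 199, 168, 144, 147, 158, 179, 193, 192, 186, 170] [9, 9, 9, 9, 12, 23, 24, 4, -1, -2, -2, -2, -2, -2]
192 [211, 212, 211, 211, 209, 200, 171, 157, 178, 185, 184, 184, 186, 183] [9, 9, 9, 9, 9, 12, 22, 17, 1, -2, -2, -3, -3, -2]
198 [211, 211, 209, 207, 208, 209, 200, 172, 158, 178, 184, 185, 184, 185] [8, 8, 9, 9, 9, 8, 12, 21, 17, 1, -3, -3, -2, -3]
204 [160, 137, 133, 133, 132, 133, 132, 129, 121, 124, 156, 176, 179, 180] [8, 7, 6, 8, 7, 7, 7, 11, 20, 10, -2, -2, -2, -4]
207 [133, 132, 132, 132, 131, 132, 131, 128, 112, 90, 100, 109, 112, 115] [7, 7, 7, 7, 7, 6, 6, 7, 11, 14, 4, -2, -3, -3]
```

```bash
python3 -m jog '[{"turn":[0,0,0],"linear":[-3,0.6,2],"fingers":0.15},{"turn":[0,0,0],"linear":[-5,0.6,4],"fingers":0.15},{"turn":[0,0,0],"linear":[-5,0.6,5],"fingers":0.15},{"turn":[0,0,0],"linear":[-5,0.6,6],"fingers":0.15},{"turn":[0,0,0],"linear":[-5,0.6,7.2],"fingers":0.15},{"turn":[0,0,0],"linear":[-5,0.6,7.2],"fingers":0.15},{"turn":[0,0,0],"linear":[-5,0.6,7.2],"fingers":0.15}]';python3 -c "
from h import *
st();to(474.2,-141.5,34.7,3.2256)"
```

```text
time_s: 11.77
eef_pos: [479.1, -140.3, 35.3]
tcp_rot: [-3.141, -0.004, -3.057]
wrist_force: [-0.1, 0.7, 0.6]
opening: 23.4
finger_force: 35.0
t11.8 pos [ 479.1 -140.3   35.3] rot [-3.141 -0.004 -3.057] F [-0.1  0.7  0.6] open 23.4 ff 35.0 q [-0.44  0.15  1.99 -0.    1.   -2.1 ]
linear [ 5.  -0.7  0.6] turn [-0.01 -0.21  0.01]
```

```bash
python3 -m jog '[{"turn":[0,0,0],"linear":[-1,0,0.8],"fingers":0.15},{"turn":[0,0,0],"linear":[-2.5,0,0.8],"fingers":0.15},{"turn":[0,0,0],"linear":[-4,0,0.8],"fingers":0.15},{"turn":[0,0,0],"linear":[-5.5,0,0.8],"fingers":0.15},{"turn":[0,0,0],"linear":[-7,0,0.8],"fingers":0.15},{"turn":[0,0,0],"linear":[-8.5,0,0.8],"fingers":0.15},{"turn":[0,0,0],"linear":[-10,0,0.8],"fingers":0.15},{"turn":[0,0,0],"linear":[-11.5,0,0.8],"fingers":0.15},{"turn":[0,0,0],"linear":[-13,0,0.8],"fingers":0.15},{"turn":[0,0,0],"linear":[-14.5,0,0.8],"fingers":0.15},{"turn":[0,0,0],"linear":[-16,0,0.8],"fingers":0.15},{"turn":[0,0,0],"linear":[-17.5,0,0.8],"fingers":0.15},{"turn":[0,0,0],"linear":[-19,0,0.8],"fingers":0.15},{"turn":[0,0,0],"linear":[-20.5,0,0.8],"fingers":0.15},{"turn":[0,0,0],"linear":[-22,0,0.8],"fingers":0.15},{"turn":[0,0,0],"linear":[-23.5,0,0.8],"fingers":0.15},{"turn":[0,0,0],"linear":[-25,0,0.8],"fingers":0.15},{"turn":[0,0,0],"linear":[-26.5,0,0.8],"fingers":0.15},{"turn":[0,0,0],"linear":[-28,0,0.8],"fingers":0.15},{"turn":[0,0,0],"linear":[-29.5,0,0.8],"fingers":0.15}]';python3 - <<'E'
from h import *
o=st(); p=o['eef_pos'][:2]-[623.2,-101.5]; print('TCP jig',p@[.9965,.0839],p@[-.0839,.9965])
t=pic('top'); cv2.imwrite('pics/top6.png',t); crop(t,355,165,415,225,8,'t6')
E
```

```text
time_s: 13.43
eef_pos: [508.5, -137.8, 34.2]
tcp_rot: [-3.142, -0.004, -3.057]
wrist_force: [-0.9, -0.8, 1.9]
opening: 23.5
finger_force: 35.0
t13.4 pos [ 508.5 -137.8   34.2] rot [-3.142 -0.004 -3.057] F [-0.9 -0.8  1.9] open 23.5 ff 35.0 q [-0.41  0.21  1.92 -0.    1.01 -2.07]
TCP jig -117.35891373457753 -26.575228499390562
```

View pics/t6.png

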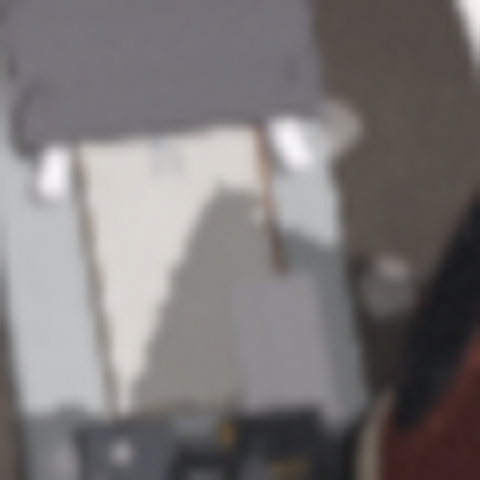

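The blade edge centre at (272,276) sits on the glue line at about (273,272). I'll continue the stroke.

```bash
python3 -m jog '[{"turn":[0,0,0],"linear":[-1.5,0,0],"fingers":0.15},{"turn":[0,0,0],"linear":[-3,0,0],"fingers":0.15},{"turn":[0,0,0],"linear":[-4.5,0,0],"fingers":0.15},{"turn":[0,0,0],"linear":[-6,0,0],"fingers":0.15},{"turn":[0,0,0],"linear":[-7.5,0,0],"fingers":0.15},{"turn":[0,0,0],"linear":[-9,0,0],"fingers":0.15},{"turn":[0,0,0],"linear":[-10.5,0,0],"fingers":0.15},{"turn":[0,0,0],"linear":[-12,0,0],"fingers":0.15},{"turn":[0,0,0],"linear":[-13.5,0,0],"fingers":0.15},{"turn":[0,0,0],"linear":[-15,0,0],"fingers":0.15},{"turn":[0,0,0],"linear":[-16.5,0,0],"fingers":0.15},{"turn":[0,0,0],"linear":[-18,0,0],"fingers":0.15},{"turn":[0,0,0],"linear":[-19.5,0,0],"fingers":0.15},{"turn":[0,0,0],"linear":[-21,0,0],"fingers":0.15},{"turn":[0,0,0],"linear":[-22.5,0,0],"fingers":0.15},{"turn":[0,0,0],"linear":[-24,0,0],"fingers":0.15},{"turn":[0,0,0],"linear":[-25.5,0,0],"fingers":0.15},{"turn":[0,0,0],"linear":[-27,0,0],"fingers":0.15},{"turn":[0,0,0],"linear":[-28.5,0,0],"fingers":0.15},{"turn":[0,0,0],"linear":[-30,0,0],"fingers":0.15}]';python3 - <<'E'
from h import *
C=lambda X,Y:((X+.5)/8+354.5,(Y+.5)/8+164.5)
P=plane('top',*C(272.5,276),34)[:2]-[623.2,-101.5]; print('tip6',P@[.9965,.0839],P@[-.0839,.9965])
o=st(); p=o['eef_pos'][:2]-[623.2,-101.5]; print('TCP jig',p@[.9965,.0839],p@[-.0839,.9965])
E
```

```text
time_s: 15.15
eef_pos: [538.4, -135.3, 34.1]
tcp_rot: [-3.141, -0.004, -3.057]
wrist_force: [-1.9, -0.1, 1.2]
opening: 23.7
finger_force: 35.0
tip6 -24.902149534743938 -28.381492659369872
t15.2 pos [ 538.4 -135.3   34.1] rot [-3.141 -0.004 -3.057] F [-1.9 -0.1  1.2] open 23.7 ff 35.0 q [-0.39  0.27  1.85 -0.    1.02 -2.04]
TCP jig -87.36639486007184 -26.583013264428864
```

```bash
python3 -m jog '[{"turn":[0,0,0],"linear":[-1.5,0,0],"fingers":0.15},{"turn":[0,0,0],"linear":[-3,0,0],"fingers":0.15},{"turn":[0,0,0],"linear":[-4.5,0,0],"fingers":0.15},{"turn":[0,0,0],"linear":[-6,0,0],"fingers":0.15},{"turn":[0,0,0],"linear":[-7.5,0,0],"fingers":0.15},{"turn":[0,0,0],"linear":[-9,0,0],"fingers":0.15},{"turn":[0,0,0],"linear":[-9,0,0],"fingers":0.15},{"turn":[0,0,0],"linear":[-9,0,0],"fingers":0.15}]';python3 - <<'E'
from h import *
o=st(); p=o['eef_pos'][:2]-[623.2,-101.5]; print('TCP jig',p@[.9965,.0839],p@[-.0839,.9965])
t=pic('top'); cv2.imwrite('pics/top7.png',t); crop(t,355,165,415,225,8,'t7')
E
```

```text
time_s: 15.82
eef_pos: [545.2, -134.4, 33.5]
tcp_rot: [3.141, -0.009, -3.057]
wrist_force: [-7.4, -1.6, 5.9]
opening: 23.7
finger_force: 35.0
t15.8 pos [ 545.2 -134.4   33.5] rot [ 3.141 -0.009 -3.057] F [-7.4 -1.6  5.9] open 23.7 ff 35.0 q [-0.38  0.29  1.83 -0.    1.03 -2.03]
TCP jig -80.47497446893958 -26.285068339269973
```

View pics/t7.png

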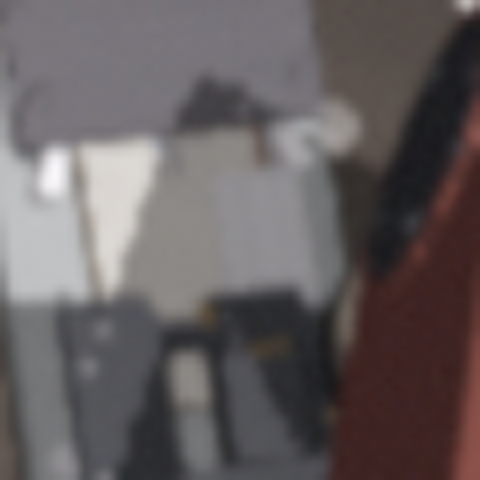

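Blade's right corner touches the mouth flare about 1–2 mm before the line's end (force -7 N). I'll back off 3 mm, swing 9° about the tip so that corner trails, then finish the stroke.

```bash
python3 -m jog '[{"turn":[0,0,0],"linear":[1.5,0,0],"fingers":0.15},{"turn":[0,0,0],"linear":[3,0,0],"fingers":0.15},{"turn":[0,0,0],"linear":[4,0,0],"fingers":0.15},{"turn":[0,0,1.5],"linear":[4,2.4,0],"fingers":0.15},{"turn":[0,0,3],"linear":[3.9,4.8,0],"fingers":0.15},{"turn":[0,0,4.5],"linear":[3.7,7.3,0],"fingers":0.15},{"turn":[0,0,6],"linear":[3.5,9.7,0],"fingers":0.15},{"turn":[0,0,7.5],"linear":[3.2,12.1,0],"fingers":0.15},{"turn":[0,0,9],"linear":[2.9,14.5,0],"fingers":0.15},{"turn":[0,0,9],"linear":[2.9,14.5,0],"fingers":0.15},{"turn":[0,0,9],"linear":[1.9,14.5,0],"fingers":0.15},{"turn":[0,0,9],"linear":[0.9,14.5,0],"fingers":0.15},{"turn":[0,0,9],"linear":[-0.1,14.5,0],"fingers":0.15},{"turn":[0,0,9],"linear":[-1.1,14.5,0],"fingers":0.15},{"turn":[0,0,9],"linear":[-1.6,14.5,0],"fingers":0.15},{"turn":[0,0,9],"linear":[-1.6,14.5,0],"fingers":0.15}]';python3 - <<'E'
from h import *
o=st(); M=R.from_euler('xyz',o['tcp_rot']).as_matrix(); p=(o['eef_pos']+M@[-92.5,0,0])[:2]-[623.2,-101.5]; print('tip jig',p@[.9965,.0839],p@[-.0839,.9965])
E
```

```text
time_s: 17.2
eef_pos: [546.9, -119.9, 33.6]
tcp_rot: [-3.141, -0.006, 3.069]
wrist_force: [-3.5, -1.0, 2.5]
opening: 23.7
finger_force: 35.0
t17.2 pos [ 546.9 -119.9   33.6] rot [-3.141 -0.006  3.069] F [-3.5 -1.   2.5] open 23.7 ff 35.0 q [-0.36  0.29  1.83 -0.    1.03 -1.85]
tip jig 13.78732419189158 -26.400494207912786
```

Stroke finished at about board +8. Lift and carry to slot 2.

```bash
python3 -c "
from h import *
to(387,189.5,95,3.1416);to(387,189.5,25,3.1416)"
```

```text
linear [182.4 296.9 -60.5] turn [-0.01 -0.32 -4.18]
linear [182.  296.9   9.5] turn [-0.01 -0.32 -4.18]
```

```bash
python3 -m jog '[{"turn":[0,0,0],"linear":[1,0,-10],"fingers":0.15},{"turn":[0,0,0],"linear":[5,0,-35],"fingers":0.15},{"turn":[0,0,0],"linear":[15,15,-60],"fingers":0.15},{"turn":[0,0,-1],"linear":[32,42,-60],"fingers":0.15},{"turn":[0,0,-2],"linear":[52,75,-60],"fingers":0.15},{"turn":[0,0,-3],"linear":[72,108,-60],"fingers":0.15},{"turn":[0,0,-4.2],"linear":[92,141,-60],"fingers":0.15},{"turn":[0,0,-4.2],"linear":[112,174,-60],"fingers":0.15},{"turn":[0,0,-4.2],"linear":[132,207,-60],"fingers":0.15},{"turn":[0,0,-4.2],"linear":[152,240,-60],"fingers":0.15},{"turn":[0,0,-4.2],"linear":[168,270,-60],"fingers":0.15},{"turn":[0,0,-4.2],"linear":[178,290,-55],"fingers":0.15},{"turn":[0,0,-4.2],"linear":[182.4,297,-40],"fingers":0.15},{"turn":[0,0,-4.2],"linear":[182.4,297,-20],"fingers":0.15},{"turn":[0,0,-4.2],"linear":[182.4,297,-3],"fingers":0.15},{"turn":[0,0,-4.2],"linear":[182.4,297,5],"fingers":0.15},{"turn":[0,0,-4.2],"linear":[182.4,297,9],"fingers":0.15},{"turn":[0,0,-4.2],"linear":[182.4,297,9],"fingers":0.15},{"turn":[0,0,-4.2],"linear":[182.4,297,9],"fingers":0.15}]';python3 - <<'E'
from h import *
st();to(387,189.5,17.7,3.1416)
t=pic('top');s=pic('side'); cv2.imwrite('pics/top8.png',t); cv2.imwrite('pics/side8.png',s)
a=cv2.resize(t[220:310,195:295],None,fx=4,fy=4,interpolation=2); b=cv2.resize(s[155:245,165:265],None,fx=4,fy=4,interpolation=2)
cv2.imwrite('pics/ts8.png',np.hstack([a,b]))
E
```

```text
time_s: 18.78
eef_pos: [388.0, 189.6, 26.3]
tcp_rot: [-3.142, -0.003, 3.142]
wrist_force: [0.8, -1.4, -1.2]
opening: 23.5
finger_force: 35.0
t18.8 pos [388.  189.6  26.3] rot [-3.142e+00 -3.000e-03  3.142e+00] F [ 0.8 -1.4 -1.2] open 23.5 ff 35.0 q [ 0.27  0.01  2.16  0.    0.97 -1.3 ]
linear [ 1.  -0.1  8.6] turn [-0.   -0.17 -0.  ]
```

View pics/ts8.png

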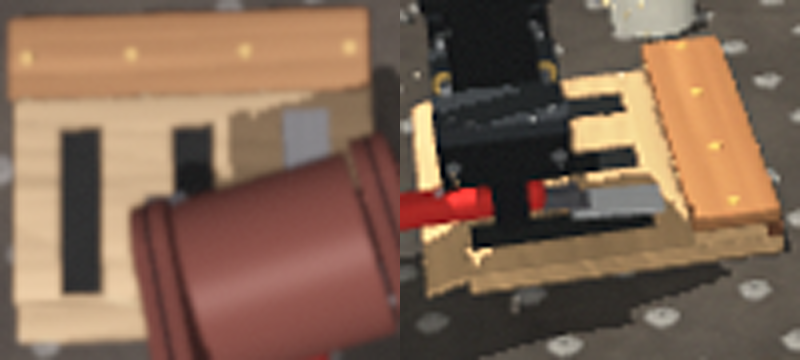

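Tip centre (306,110) is in line with slot 2's black strip. Lower it and slide it in.

```bash
python3 -m jog '[{"turn":[0,0,0],"linear":[0,0,5],"fingers":0.15},{"turn":[0,0,0],"linear":[0,0,9],"fingers":0.15},{"turn":[0,0,0],"linear":[0,0,10],"fingers":0.15},{"turn":[0,0,0],"linear":[0,0,10],"fingers":0.15},{"turn":[0,0,0],"linear":[-4,0,10],"fingers":0.15},{"turn":[0,0,0],"linear":[-8,0,10],"fingers":0.15},{"turn":[0,0,0],"linear":[-12,0,10],"fingers":0.15},{"turn":[0,0,0],"linear":[-16,0,10],"fingers":0.15},{"turn":[0,0,0],"linear":[-20,0,10],"fingers":0.15},{"turn":[0,0,0],"linear":[-24,0,10],"fingers":0.15},{"turn":[0,0,0],"linear":[-28,0,10],"fingers":0.15},{"turn":[0,0,0],"linear":[-32,0,10],"fingers":0.15},{"turn":[0,0,0],"linear":[-36,0,10],"fingers":0.15},{"turn":[0,0,0],"linear":[-40,0,10],"fingers":0.15},{"turn":[0,0,0],"linear":[-44,0,10],"fingers":0.15},{"turn":[0,0,0],"linear":[-47,0,10],"fingers":0.15},{"turn":[0,0,0],"linear":[-49,0,10],"fingers":0.15},{"turn":[0,0,0],"linear":[-50,0,10],"fingers":0.15},{"turn":[0,0,0],"linear":[-50,0,10],"fingers":0.15}]';python3 -c "
from h import *
st();to(443.5,189.5,15.7,3.1416)"
```

```text
time_s: 20.47
eef_pos: [436.5, 189.6, 15.7]
tcp_rot: [-3.141, -0.007, -3.141]
wrist_force: [-6.5, 1.2, 8.9]
opening: 23.7
finger_force: 35.0
t20.5 pos [436.5 189.6  15.7] rot [-3.141 -0.007 -3.141] F [-6.5  1.2  8.9] open 23.7 ff 35.0 q [ 0.24  0.14  2.05  0.    0.96 -1.33]
linear [-7.  -0.1  0. ] turn [-0.03 -0.38  0.02]
```

```bash
python3 -m jog '[{"turn":[0,-0.3,0],"linear":[0,0,-0.7],"fingers":0.15},{"turn":[0,-0.3,0],"linear":[0,0,-1.2],"fingers":0.15},{"turn":[0,-0.3,0],"linear":[0,0,-1.2],"fingers":0.15}]';python3 -c "
from h import *
st()"
python3 -m jog '[{"turn":[0,0,0],"linear":[-1.5,0,0],"fingers":0.15},{"turn":[0,0,0],"linear":[-3,0,0],"fingers":0.15},{"turn":[0,0,0],"linear":[-4.5,0,0],"fingers":0.15},{"turn":[0,0,0],"linear":[-6,0,0],"fingers":0.15},{"turn":[0,0,0],"linear":[-6,0,0],"fingers":0.15}]';python3 -c "
from h import *
st()"
```

```text
time_s: 20.72
eef_pos: [437.2, 189.6, 16.8]
tcp_rot: [-3.141, 0.001, -3.141]
wrist_force: [-1.7, 0.2, 3.0]
opening: 23.9
finger_force: 35.0
t20.7 pos [437.2 189.6  16.8] rot [-3.141e+00  1.000e-03 -3.141e+00] F [-1.7  0.2  3. ] open 23.9 ff 35.0 q [ 0.24  0.13  2.06 -0.    0.95 -1.33]
time_s: 21.13
eef_pos: [443.6, 189.5, 16.6]
tcp_rot: [-3.141, 0.001, -3.141]
wrist_force: [-2.9, 0.3, 4.7]
opening: 23.7
finger_force: 35.0
t21.1 pos [443.6 189.5  16.6] rot [-3.141e+00  1.000e-03 -3.141e+00] F [-2.9  0.3  4.7] open 23.7 ff 35.0 q [ 0.24  0.14  2.04 -0.    0.95 -1.33]
```

```bash
python3 -m jog '[{"turn":[0,0,0],"linear":[-1,0,-0.3],"fingers":0.15},{"turn":[0,0,0],"linear":[-2,0,-0.3],"fingers":0.15},{"turn":[0,0,0],"linear":[-3,0,-0.3],"fingers":0.15},{"turn":[0,0,0],"linear":[-4,0,-0.3],"fingers":0.15},{"turn":[0,0,0],"linear":[-4,0,-0.3],"fingers":0.15}]';python3 -c "
from h import *
st()"
```

```text
time_s: 21.55
eef_pos: [446.7, 189.5, 16.6]
tcp_rot: [-3.141, -0.0, -3.141]
wrist_force: [-4.6, 0.6, 3.9]
opening: 23.8
finger_force: 35.0
t21.6 pos [446.7 189.5  16.6] rot [-3.141 -0.    -3.141] F [-4.6  0.6  3.9] open 23.8 ff 35.0 q [ 0.24  0.15  2.03 -0.    0.96 -1.33]
```

```bash
python3 -m jog '[{"turn":[0,0,0],"linear":[-1,0,0],"fingers":0.15},{"turn":[0,0,0],"linear":[-2,0,0],"fingers":0.15},{"turn":[0,0,0],"linear":[-3,0,0],"fingers":0.15},{"turn":[0,0,0],"linear":[-3,0,0],"fingers":0.15}]';python3 -c "
from h import *
st()"
```

```text
time_s: 21.88
eef_pos: [446.9, 189.5, 15.8]
tcp_rot: [-3.141, -0.006, -3.141]
wrist_force: [-11.6, 1.0, 8.9]
opening: 23.8
finger_force: 35.0
t21.9 pos [446.9 189.5  15.8] rot [-3.141 -0.006 -3.141] F [-11.6   1.    8.9] open 23.8 ff 35.0 q [ 0.24  0.16  2.03  0.    0.96 -1.33]
```

Hard stop at TCP x=446.8, so the scraper is home. Release it, rise and look for the spatula.

```bash
python3 -m jog '[{"turn":[0,0,0],"linear":[2.2,0,-0.6],"fingers":0.15},{"turn":[0,0,0],"linear":[2.2,0,-0.6],"fingers":0.45},{"turn":[0,0,0],"linear":[2.2,0,-0.6],"fingers":0.45},{"turn":[0,0,0],"linear":[2.2,0,-0.6],"fingers":0.45},{"turn":[0,0,0],"linear":[2.2,0,-15],"fingers":0.45},{"turn":[0,0,0],"linear":[2.2,0,-50],"fingers":0.45},{"turn":[0,0,0],"linear":[2.2,0,-90],"fingers":0.45},{"turn":[0,0,0],"linear":[2.2,-30,-120],"fingers":0.45},{"turn":[0,0,0],"linear":[2.2,-70,-120],"fingers":0.45},{"turn":[0,0,0],"linear":[2.2,-100,-120],"fingers":0.45},{"turn":[0,0,0],"linear":[2.2,-100,-120],"fingers":0.45}]' 30
python3 - <<'E'
from h import *
st()
t=pic('top');s=pic('side'); cv2.imwrite('pics/top9.png',t); cv2.imwrite('pics/side9.png',s)
t0=cv2.imread('pics/top0.png')
def handle(t,lo,hi,box,z=22):
    x0,y0,x1,y1=box; m=cv2.inRange(cv2.cvtColor(t,cv2.COLOR_BGR2HSV),lo,hi); k=np.zeros_like(m);k[y0:y1,x0:x1]=m[y0:y1,x0:x1]
    n,l,s,c=cv2.connectedComponentsWithStats(k); i=1+s[1:,4].argmax(); p=np.argwhere(l==i)[:,::-1].astype(np.float32)
    vx,vy,x,y=cv2.fitLine(p,cv2.DIST_L2,0,.01,.01)[:,0]; j=(p-[x,y])@[vx,vy]; e=[np.array([x,y])+q*np.array([vx,vy]) for q in(j.min(),j.max())]; print(s[i,4],[np.round(plane('top',*q,z),1) for q in e])
for im in(t0,t): handle(im,(20,120,80),(34,255,255),(350,230,410,310))
a=cv2.resize(t[150:300,195:435],None,fx=2,fy=2,interpolation=2); b=cv2.resize(s[155:355,165:365],None,fx=1.5,fy=1.5,interpolation=2)
cv2.imwrite('pics/ts9.png',np.hstack([a,b]))
E
```

```text
time_s: 22.8
eef_pos: [449.2, 85.3, 138.1]
tcp_rot: [-3.139, 0.005, 3.139]
wrist_force: [-0.2, -0.1, 0.2]
opening: 38.9
finger_force: 0.0
t22.8 pos [449.2  85.3 138.1] rot [-3.139  0.005  3.139] F [-0.2 -0.1  0.2] open 38.9 ff 0.0 q [ 0.02 -0.11  2.04 -0.    1.21 -1.55]
253 [array([460.4, -97.6,  22. ]), array([ 358.4, -118. ,   22. ])]
233 [array([460.7, -98.8,  22. ]), array([ 358.3, -117.5,   22. ])]
```

View pics/ts9.png

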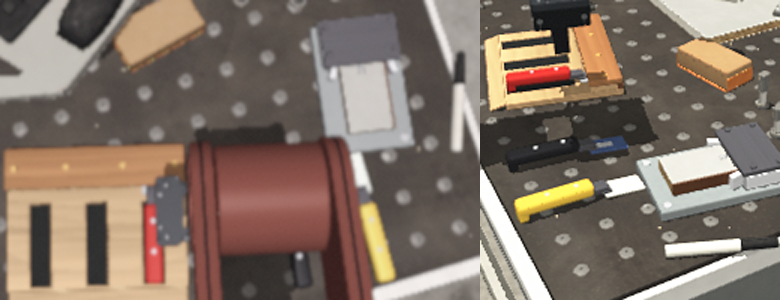

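The scraper lies home in slot 2 and the spatula is unmoved. Picking the spatula.

```bash
python3 -c "
from h import *
to(440.1,-102.2,60,3.3356)"
```

```text
linear [   8.2 -190.7   77.3] turn [ -0.03   0.16 -11.27]
```

```bash
python3 -m jog '[{"turn":[0,0,-2],"linear":[1,-25,0],"fingers":0.5},{"turn":[0,0,-4],"linear":[3,-60,0],"fingers":0.5},{"turn":[0,0,-6],"linear":[4,-98,0],"fingers":0.5},{"turn":[0,0,-8],"linear":[6,-135,10],"fingers":0.5},{"turn":[0,0,-10],"linear":[7,-165,30],"fingers":0.5},{"turn":[0,0,-11.3],"linear":[8,-185,50],"fingers":0.5},{"turn":[0,0,-11.3],"linear":[8.2,-190.7,70],"fingers":0.5},{"turn":[0,0,-11.3],"linear":[8.2,-190.7,77],"fingers":0.5},{"turn":[0,0,-11.3],"linear":[8.2,-190.7,77],"fingers":0.5},{"turn":[0,0,-11.3],"linear":[8.2,-190.7,77],"fingers":0.5}]';python3 - <<'E'
from h import *
st(); to(440.1,-102.2,4,3.3356)
E
```

```text
time_s: 23.73
eef_pos: [440.0, -100.0, 59.9]
tcp_rot: [3.141, 0.0, -2.943]
wrist_force: [0.2, 1.2, 0.5]
opening: 43.7
finger_force: 0.0
t23.7 pos [ 440.  -100.    59.9] rot [ 3.141  0.    -2.943] F [0.2 1.2 0.5] open 43.7 ff 0.0 q [-0.4  -0.01  2.1   0.    1.04 -2.17]
linear [ 0.3 -2.2 55.9] turn [0.02 0.02 0.26]
```

```bash
python3 -m jog '[{"turn":[0,0,0.2],"linear":[0,-2,20],"fingers":0.5},{"turn":[0,0,0.2],"linear":[0,-2,40],"fingers":0.5},{"turn":[0,0,0.2],"linear":[0,-2,50],"fingers":0.5},{"turn":[0,0,0.2],"linear":[0,-2,55.7],"fingers":0.5},{"turn":[0,0,0.2],"linear":[0,-2,55.7],"fingers":0.5},{"turn":[0,0,0.2],"linear":[0,-2,55.7],"fingers":0.5},{"turn":[0,0,0.2],"linear":[0,-2,55.7],"fingers":0.15},{"turn":[0,0,0.2],"linear":[0,-2,55.7],"fingers":0.15},{"turn":[0,0,0.2],"linear":[0,-2,55.7],"fingers":0.15},{"turn":[0,0,0.2],"linear":[0,-2,55.7],"fingers":0.15},{"turn":[0,0,0.2],"linear":[0,-2,55.7],"fingers":0.15},{"turn":[0,0,0.2],"linear":[0,-2,55.7],"fingers":0.15}]' 35;python3 - <<'E'
from h import *
o=st(); t=pic('top'); cv2.imwrite('pics/top10.png',t)
# blade-edge of white spatula: pale mask in region
m=cv2.inRange(cv2.cvtColor(t,cv2.COLOR_BGR2HSV),(0,0,130),(180,60,255)); g=t.mean(2)
print(np.round(g[220:236,365:388:2]).astype(int))
to(474.2,-141.5,60,3.2256)
E
```

```text
time_s: 24.73
eef_pos: [440.8, -103.2, 4.7]
tcp_rot: [-3.141, 0.002, -2.948]
wrist_force: [1.0, 1.3, 1.8]
opening: 24.2
finger_force: 35.0
t24.7 pos [ 440.8 -103.2    4.7] rot [-3.141e+00  2.000e-03 -2.948e+00] F [1.  1.3 1.8] open 24.2 ff 35.0 q [-0.4   0.1   2.12  0.    0.92 -2.17]
[[180 118 114 112 114 123 149 157 179 187 187 187]
 [182 114 114 114 113 114 122 124 159 181 183 187]
 [173 114 114 114 114 113 112 113 132 155 164 184]
 [157 113 115 114 115 112 112 112 114 120 130 168]
 [136 114 114 114 112 110 107 105 100  92  93 130]
 [117 109 108 109 109 115  94  83  76  68  64  91]
 [ 99  98 104 118 128 146  96  58  54  51  60  94]
 [ 80 114 134 150 157 166 112  48  44  45  66 106]
 [ 79 147 161 169 170 171 126  48  44  43  63 108]
 [ 82 162 171 173 172 172 142  50  45  43  53  94]
 [ 75 162 172 172 173 172 153  54  45  45  48  73]
 [ 71 157 172 172 173 172 157  63  47  46  45  54]
 [ 76 151 173 172 172 172 161  73  47  46  46  47]
 [ 77 145 172 173 172 172 166  88  47  44  46  44]
 [ 72 136 172 172 173 172 170 104  46  44  46  46]
 [ 64 125 170 173 172 173 170 117  48  45  45  45]]
linear [-25.5 -44.  -55.2] turn [-0.05  0.12  6.29]
```

```bash
python3 - <<'E'
from h import *
o=robot.observe(); M=R.from_euler('xyz',o['tcp_rot']).as_matrix()
p=plane('top',371.5,226.5,0); print(p, M.T@(p-o['eef_pos']))
for off in (90,91,92): 
    # TCP for tip at cam jig -58, lat TCP robot -27
    a=-58-off; print(off, 623.2+a*.9965+26.8*.0839, -101.5+a*.0839-26.8*.9965)
E
```

```text
[531.08648879 -88.84151958   0.        ] [-91.35344182  -3.24959002   4.87775508]
90 477.96652000000006 -140.6234
91 476.97002000000003 -140.7073
92 475.97352 -140.7912
```

```bash
python3 -c "
from h import *
to(476.4,-126.2,60,3.0686)"
```

```text
linear [-30.6 -29.4 -55.2] turn [-0.04  0.12 15.29]
```

```bash
python3 -m jog '[{"turn":[0,0,0],"linear":[0,0,-12],"fingers":0.15},{"turn":[0,0,0],"linear":[0,0,-35],"fingers":0.15},{"turn":[0,0,0],"linear":[0,0,-55],"fingers":0.15},{"turn":[0,0,5],"linear":[-10,-10,-55],"fingers":0.15},{"turn":[0,0,10],"linear":[-20,-20,-55],"fingers":0.15},{"turn":[0,0,15.3],"linear":[-30.6,-29.4,-55],"fingers":0.15},{"turn":[0,0,15.3],"linear":[-30.6,-29.4,-55],"fingers":0.15},{"turn":[0,0,15.3],"linear":[-30.6,-29.4,-48],"fingers":0.15},{"turn":[0,0,15.3],"linear":[-30.6,-29.4,-42],"fingers":0.15},{"turn":[0,0,15.3],"linear":[-30.6,-29.4,-38],"fingers":0.15},{"turn":[0,0,15.3],"linear":[-30.6,-29.4,-38],"fingers":0.15},{"turn":[0,0,15.3],"linear":[-30.6,-29.4,-38],"fingers":0.15}]' 35
python3 - <<'E'
from h import *
st();to(476.4,-126.2,35.8,3.0686)
t=pic('top'); cv2.imwrite('pics/top11.png',t); g=t.mean(2)
print(np.round(g[203:225:1,378:404:1]).astype(int))
E
```

```text
time_s: 25.78
eef_pos: [474.9, -125.5, 41.4]
tcp_rot: [3.141, -0.001, 3.069]
wrist_force: [0.4, -0.1, -1.9]
opening: 24.2
finger_force: 35.0
t25.8 pos [ 474.9 -125.5   41.4] rot [ 3.141e+00 -1.000e-03  3.069e+00] F [ 0.4 -0.1 -1.9] open 24.2 ff 35.0 q [-0.42  0.12  2.01  0.    1.01 -1.92]
linear [-1.5 -0.6  5.6] turn [ 0.02 -0.04  0.05]
[[137 134 134 134 135 141 167 197 205 206 208 198 168 163 181 186 186 184
  183 181 164 120 120 146 156 149]
 [134 134 133 133 133 135 150 173 179 188 199 193 167 162 181 186 185 185
  185 182 168 120  97 116 128 122]
 [133 133 133 133 133 134 137 143 147 156 172 170 153 155 179 186 185 185
  185 183 170 124  88  88  95  90]
 [133 133 134 133 132 133 132 133 133 137 141 140 131 138 172 184 185 186
  185 184 171 129  90  79  81  78]
 [133 133 133 132 132 132 133 132 132 131 131 128 118 116 151 174 178 181
  184 183 174 143  97  77  79  78]
 [132 132 132 131 133 132 133 132 131 131 131 128 119 100 120 146 154 162
  176 178 175 160 111  81  78  77]
 [132 131 133 133 132 133 132 132 132 132 132 130 121  99 100 117 123 134
  149 154 158 158 113  80  77  78
[... 937 characters left out ...]
72 172 168
  157 143 135 123 104  75  51  43]
 [113 114 113 113 113 115 127 150 169 173 172 173 173 173 172 173 172 169
  157 142 133 121 107  83  55  41]
 [114 113 113 113 113 115 127 151 168 173 172 172 172 172 173 172 172 168
  156 134 124 115 108  94  62  38]
 [114 113 114 113 113 115 126 150 169 173 173 173 173 172 172 173 172 168
  152 126 113 109 106  95  62  34]
 [114 114 114 113 112 114 125 151 168 173 173 173 173 172 173 172 172 167
  149 117  99  94  89  79  54  32]
 [114 114 113 111 109 111 124 150 169 173 173 173 173 172 173 172 172 166
  144 102  76  71  64  54  41  30]
 [107 105 103  99  96  96 112 146 168 172 173 173 173 173 172 173 172 165
  139  88  57  52  50  46  36  29]]
```

```bash
cat > seam.py <<'E'
from h import *
JX=np.array([.9965,.0839]); JY=np.array([-.0839,.9965])
J=lambda P:np.array([(P[:2]-[623.2,-101.5])@JX,(P[:2]-[623.2,-101.5])@JY])
def glue(t,rows):
    out=[]
    for r in rows:
        d=(t[r,380:398,2].astype(float)-t[r,380:398,0]); d=d-np.where(np.arange(18)<d.argmax(),7,-2); d[d<2]=0; i=d.argmax(); w=d[max(i-2,0):i+3]; c=380+(w*np.arange(max(i-2,0),max(i-2,0)+len(w))).sum()/w.sum()
        out.append(J(plane('top',c,r,34)))
    return np.round(out,1)+[0,1.5]
E
python3 - <<'E'
from seam import *
for n,rows in (('4',range(188,212,4)),('5',range(188,208,4)),('6',range(186,196,3)),('11',range(186,207,4))): print(n,glue(cv2.imread(f'pics/top{n}.png'),rows).tolist())
def blade(f,row,z,lo,hi):
    g=cv2.imread(f'pics/top{f}.png').mean(2)[row]; m=g[(lo+hi)//2-1:(lo+hi)//2+2].mean()
    def cr(cols):
        v=g[cols]; h=(m+np.median(v[-3:]))/2; i=np.flatnonzero((v-h)*(m-h)<0)[0]; return cols[i-1]+(v[i-1]-h)/(v[i-1]-v[i])*(cols[i]-cols[i-1])
    mid=(lo+hi)//2; a=cr(np.arange(mid,lo-4,-1)); b=cr(np.arange(mid,hi+4)); print(f,row,'cols',round(a,2),round(b,2),J(plane('top',a,row,z)).round(1),J(plane('top',b,row,z)).round(1),'mid',J(plane('top',(a+b)/2,row,z)).round(1))
for r in(214,216,218,220): blade('11',r,38.5,384,397)
for r in(214,217,220): blade('5',r,40,387,398)
for r in(202,205,208): blade('6',r,36,384,394)
E
```

```text
4 [[5.5, -28.9], [-5.6, -28.8], [-16.7, -29.6], [-27.8, -29.5], [-38.8, -29.3], [-49.8, -29.9]]
5 [[5.6, -28.9], [-5.6, -28.9], [-16.7, -29.7], [-27.8, -29.3], [-38.8, -29.1]]
6 [[11.1, -29.0], [2.8, -28.8], [-5.5, -28.6], [-14.0, -30.0]]
11 [[11.1, -28.9], [-0.1, -29.4], [-11.2, -29.2], [-22.2, -29.1], [-33.3, -29.8], [-44.2, -28.9]]
11 214 cols 384.62 396.11 [-64.6 -10.5] [-68. -41.] mid [-66.3 -25.8]
11 216 cols 384.45 396.27 [-69.9  -9.3] [-73.4 -40.6] mid [-71.6 -25. ]
11 218 cols 384.68 396.62 [-75.3  -9.1] [-78.8 -40.8] mid [-77.1 -24.9]
11 220 cols 384.67 396.56 [-80.6  -8.3] [-84.1 -39.8] mid [-82.4 -24. ]
5 214 cols 386.18 397.84 [-65.2 -14.2] [-68.6 -45.2] mid [-66.9 -29.7]
5 217 cols 386.43 398.88 [-73.3 -13.7] [-76.9 -46.7] mid [-75.1 -30.2]
5 220 cols 386.82 398.53 [-81.4 -13.6] [-84.8 -44.6] mid [-83.1 -29.1]
6 202 cols 383.83 394.31 [-31.7 -13.8] [-34.8 -41.8] mid [-33.3 -27.8]
6 205 cols 384.23 394.65 [-40.  -13.7] [-43.  -41.5] mid [-41.5 -27.6]
6 208 cols 384.47 395.16 [-48.1 -13.1] [-51.3 -41.7] mid [-49.7 -27.4]
```

```bash
python3 -m jog '[{"turn":[0,0,0],"linear":[-2,-1,1],"fingers":0.15},{"turn":[0,0,0],"linear":[-4,-1.5,2],"fingers":0.15},{"turn":[0,0,0],"linear":[-5,-1.7,3],"fingers":0.15},{"turn":[0,0,0],"linear":[-5,-1.7,4],"fingers":0.15},{"turn":[0,0,0],"linear":[-5,-1.7,5],"fingers":0.15},{"turn":[0,0,0],"linear":[-5,-1.7,5.6],"fingers":0.15},{"turn":[0,0,0],"linear":[-5,-1.7,5.6],"fingers":0.15},{"turn":[0,0,0],"linear":[-5,-1.7,5.6],"fingers":0.15}]';python3 - <<'E'
from seam import *
o=st(); M=R.from_euler('xyz',o['tcp_rot']).as_matrix(); print('tip robot jig',J(o['eef_pos']+M@[-91.4,0,0]))
E
```

```text
time_s: 26.5
eef_pos: [481.1, -128.2, 36.9]
tcp_rot: [-3.141, 0.002, 3.069]
wrist_force: [1.1, -0.2, -0.3]
opening: 23.5
finger_force: 35.0
t26.5 pos [ 481.1 -128.2   36.9] rot [-3.141e+00  2.000e-03  3.069e+00] F [ 1.1 -0.2 -0.3] open 23.5 ff 35.0 q [-0.42  0.14  2.    0.    1.   -1.92]
tip robot jig [-53.59055506 -29.0084318 ]
```

```bash
python3 -m jog '[{"turn":[0,0,0],"linear":[0,0.9,0.6],"fingers":0.15},{"turn":[0,0,0],"linear":[0,1.7,1.2],"fingers":0.15},{"turn":[0,0,0],"linear":[0,1.7,1.8],"fingers":0.15},{"turn":[0,0,0],"linear":[0,1.7,1.8],"fingers":0.15},{"turn":[0,0,0],"linear":[-1.5,1.9,1.8],"fingers":0.15},{"turn":[0,0,0],"linear":[-3,2.2,1.8],"fingers":0.15},{"turn":[0,0,0],"linear":[-4.5,2.4,1.8],"fingers":0.15},{"turn":[0,0,0],"linear":[-6,2.6,1.8],"fingers":0.15},{"turn":[0,0,0],"linear":[-7.5,2.9,1.8],"fingers":0.15},{"turn":[0,0,0],"linear":[-9,3.1,1.8],"fingers":0.15},{"turn":[0,0,0],"linear":[-10.5,3.4,1.8],"fingers":0.15},{"turn":[0,0,0],"linear":[-12,3.6,1.8],"fingers":0.15},{"turn":[0,0,0],"linear":[-13.5,3.8,1.8],"fingers":0.15},{"turn":[0,0,0],"linear":[-15,4.1,1.8],"fingers":0.15},{"turn":[0,0,0],"linear":[-16.5,4.3,1.8],"fingers":0.15},{"turn":[0,0,0],"linear":[-18,4.5,1.8],"fingers":0.15},{"turn":[0,0,0],"linear":[-19.5,4.8,1.8],"fingers":0.15},{"turn":[0,0,0],"linear":[-21,5,1.8],"fingers":0.15},{"turn":[0,0,0],"linear":[-22.5,5.3,1.8],"fingers":0.15},{"turn":[0,0,0],"linear":[-24,5.5,1.8],"fingers":0.15}]';python3 - <<'E'
from seam import *
o=st(); M=R.from_euler('xyz',o['tcp_rot']).as_matrix(); print('tip robot jig',J(o['eef_pos']+M@[-91.4,0,0]))
t=pic('top'); cv2.imwrite('pics/top12.png',t); g=t.mean(2)
print(np.round(g[193:210,378:400]).astype(int)); print(glue(t,range(186,197,2)).tolist())
E
```

```text
time_s: 28.17
eef_pos: [505.4, -124.4, 35.0]
tcp_rot: [-3.141, 0.001, 3.069]
wrist_force: [-0.9, -0.1, 2.0]
opening: 23.5
finger_force: 35.0
t28.2 pos [ 505.4 -124.4   35. ] rot [-3.141e+00  1.000e-03  3.069e+00] F [-0.9 -0.1  2. ] open 23.5 ff 35.0 q [-0.39  0.19  1.94  0.    1.   -1.89]
tip robot jig [-29.06230185 -27.22486098]
[[136 136 140 158 189 205 207 207 208 204 180 159 179 187 187 186 187 186
  173 128  94  85]
 [136 135 139 156 180 183 182 183 190 198 184 157 177 186 187 186 186 185
  174 136  96  83]
 [135 136 137 149 162 154 149 150 160 174 165 144 168 185 187 186 187 186
  177 145 103  82]
 [135 135 136 139 143 138 136 137 139 144 136 121 148 175 182 186 187 186
  180 159 109  80]
 [135 134 135 136 136 136 136 135 136 134 126 106 119 148 163 176 181 182
  182 166 114  82]
 [135 135 135 135 136 135 134 136 136 135 126 105  99 120 134 148 155 163
  174 165 116  87]
 [135 136 135 134 135 134 137 139 139 138 132 112  98 111 119 124 125 135
  150 143 110  99]
 [135 135 135 135 135 139 148 151 152 151 146 135 121 129 133 131 126 121
  122 115  98 102]
 [136 135 136 135 136 14
[... 205 characters left out ...]
76 175 176 175 176 174 164 137
  116 111  98  68]
 [136 136 135 134 136 148 170 176 176 175 176 176 176 176 176 175 164 137
  116 112 100  71]
 [135 135 135 136 136 149 170 175 176 176 176 177 176 175 176 174 164 134
  115 111 102  74]
 [135 135 135 136 136 149 169 175 176 176 176 176 177 176 176 175 162 132
  116 112 103  76]
 [134 135 134 134 135 147 170 176 176 176 176 176 175 176 175 174 163 131
  115 113 103  79]
 [134 135 134 135 135 148 170 176 176 176 177 176 176 176 175 175 163 130
  115 112 102  73]
 [133 135 134 135 135 149 170 176 176 176 176 176 176 175 175 174 163 130
  114 111  98  67]]
[[11.1, -29.0], [5.6, -28.9], [-0.1, -29.3], [-5.6, -28.9], [-11.1, -29.1], [-16.7, -29.3]]
```

Numbers show the blade centre at col 388.75 and the glue line at 388.9, so it's on the line. Continuing.

```bash
python3 -m jog '[{"turn":[0,0,0],"linear":[-1.5,0.2,0],"fingers":0.15},{"turn":[0,0,0],"linear":[-3,0.5,0],"fingers":0.15},{"turn":[0,0,0],"linear":[-4.5,0.7,0],"fingers":0.15},{"turn":[0,0,0],"linear":[-6,1,0],"fingers":0.15},{"turn":[0,0,0],"linear":[-7.5,1.2,0],"fingers":0.15},{"turn":[0,0,0],"linear":[-9,1.4,0],"fingers":0.15},{"turn":[0,0,0],"linear":[-10.5,1.7,0],"fingers":0.15},{"turn":[0,0,0],"linear":[-12,1.9,0],"fingers":0.15},{"turn":[0,0,0],"linear":[-13.5,2.1,0],"fingers":0.15},{"turn":[0,0,0],"linear":[-15,2.4,0],"fingers":0.15},{"turn":[0,0,0],"linear":[-16.5,2.6,0],"fingers":0.15},{"turn":[0,0,0],"linear":[-18,2.9,0],"fingers":0.15},{"turn":[0,0,0],"linear":[-19.5,3.1,0],"fingers":0.15},{"turn":[0,0,0],"linear":[-21,3.3,0],"fingers":0.15},{"turn":[0,0,0],"linear":[-22.5,3.6,0],"fingers":0.15},{"turn":[0,0,0],"linear":[-24,3.8,0],"fingers":0.15},{"turn":[0,0,0],"linear":[-25.5,4,0],"fingers":0.15},{"turn":[0,0,0],"linear":[-27,4.3,0],"fingers":0.15},{"turn":[0,0,0],"linear":[-28.5,4.5,0],"fingers":0.15},{"turn":[0,0,0],"linear":[-30,4.8,0],"fingers":0.15}]';python3 - <<'E'
from seam import *
o=st(); M=R.from_euler('xyz',o['tcp_rot']).as_matrix(); print('tip robot jig',J(o['eef_pos']+M@[-91.4,0,0]))
E
```

```text
time_s: 29.88
eef_pos: [535.6, -121.8, 35.0]
tcp_rot: [-3.141, 0.001, 3.069]
wrist_force: [-1.3, -0.2, 1.6]
opening: 23.7
finger_force: 35.0
t29.9 pos [ 535.6 -121.8   35. ] rot [-3.141e+00  1.000e-03  3.069e+00] F [-1.3 -0.2  1.6] open 23.7 ff 35.0 q [-0.37  0.26  1.87  0.    1.02 -1.87]
tip robot jig [  1.30842832 -27.15416532]
```

Remaining 12.5 mm.

```bash
python3 -m jog '[{"turn":[0,0,0],"linear":[-1.5,0.2,0],"fingers":0.15},{"turn":[0,0,0],"linear":[-3,0.5,0],"fingers":0.15},{"turn":[0,0,0],"linear":[-4.5,0.7,0],"fingers":0.15},{"turn":[0,0,0],"linear":[-6,1,0],"fingers":0.15},{"turn":[0,0,0],"linear":[-7.5,1.2,0],"fingers":0.15},{"turn":[0,0,0],"linear":[-9,1.4,0],"fingers":0.15},{"turn":[0,0,0],"linear":[-10.5,1.7,0],"fingers":0.15},{"turn":[0,0,0],"linear":[-12,1.9,0],"fingers":0.15},{"turn":[0,0,0],"linear":[-12.6,2,0],"fingers":0.15},{"turn":[0,0,0],"linear":[-12.6,2,0],"fingers":0.15}]';python3 - <<'E'
from seam import *
o=st(); M=R.from_euler('xyz',o['tcp_rot']).as_matrix(); print('tip robot jig',J(o['eef_pos']+M@[-91.4,0,0]))
to(390,265.5,95,3.1416);to(390,265.5,19,3.1416)
E
```

```text
time_s: 30.72
eef_pos: [547.6, -120.6, 34.7]
tcp_rot: [-3.141, -0.0, 3.069]
wrist_force: [-4.2, -0.4, 2.1]
opening: 23.8
finger_force: 35.0
t30.7 pos [ 547.6 -120.6   34.7] rot [-3.141 -0.     3.069] F [-4.2 -0.4  2.1] open 23.8 ff 35.0 q [-0.36  0.28  1.84 -0.    1.02 -1.85]
tip robot jig [ 13.35745366 -26.99787276]
linear [185.4 373.6 -60.4] turn [-0.01 -0.01 -4.18]
linear [185.4 373.6  15.6] turn [-0.01 -0.01 -4.18]
```

```bash
python3 -m jog '[{"turn":[0,0,0],"linear":[1,0,-10],"fingers":0.15},{"turn":[0,0,0],"linear":[5,0,-35],"fingers":0.15},{"turn":[0,0,0],"linear":[15,15,-60],"fingers":0.15},{"turn":[0,0,-1],"linear":[30,48,-60],"fingers":0.15},{"turn":[0,0,-2],"linear":[48,84,-60],"fingers":0.15},{"turn":[0,0,-3],"linear":[66,120,-60],"fingers":0.15},{"turn":[0,0,-4.2],"linear":[84,156,-60],"fingers":0.15},{"turn":[0,0,-4.2],"linear":[102,192,-60],"fingers":0.15},{"turn":[0,0,-4.2],"linear":[120,228,-60],"fingers":0.15},{"turn":[0,0,-4.2],"linear":[138,264,-60],"fingers":0.15},{"turn":[0,0,-4.2],"linear":[154,300,-60],"fingers":0.15},{"turn":[0,0,-4.2],"linear":[168,332,-60],"fingers":0.15},{"turn":[0,0,-4.2],"linear":[178,358,-60],"fingers":0.15},{"turn":[0,0,-4.2],"linear":[185.4,373.6,-60],"fingers":0.15},{"turn":[0,0,-4.2],"linear":[185.4,373.6,-35],"fingers":0.15},{"turn":[0,0,-4.2],"linear":[185.4,373.6,-10],"fingers":0.15},{"turn":[0,0,-4.2],"linear":[185.4,373.6,5],"fingers":0.15},{"turn":[0,0,-4.2],"linear":[185.4,373.6,11],"fingers":0.15},{"turn":[0,0,-4.2],"linear":[185.4,373.6,11],"fingers":0.15},{"turn":[0,0,-4.2],"linear":[185.4,373.6,11],"fingers":0.15}]';python3 - <<'E'
from seam import *
o=st(); to(390,265.5,17.8,3.1416)
t=pic('top'); cv2.imwrite('pics/top13.png',t); g=t.mean(2)
print(np.round(g[243:260,228:260]).astype(int))
E
```

```text
time_s: 32.38
eef_pos: [391.1, 265.6, 24.4]
tcp_rot: [3.142, 0.002, -3.141]
wrist_force: [0.2, -0.2, -0.5]
opening: 23.9
finger_force: 35.0
t32.4 pos [391.1 265.6  24.4] rot [ 3.142e+00  2.000e-03 -3.141e+00] F [ 0.2 -0.2 -0.5] open 23.9 ff 35.0 q [ 0.43  0.11  2.07 -0.    0.97 -1.14]
linear [ 1.1 -0.1  6.6] turn [0.   0.11 0.01]
[[133 136 144 148 146 140 140 139 139 142 144 142 142 140 137 133 129 123
  116 103  99  95  91  91  90  88  86  88  91  92  92  94]
 [144 145 153 160 160 155 153 153 155 158 158 158 155 149 140 122 111 106
  102  98  97  97  98  98  98  97  96  99  99 101 101 101]
 [164 164 167 170 170 169 168 169 170 170 169 165 158 142 130 111 105 104
  104 103 104 103 103 104 104 103 105 104 105 106 107 106]
 [174 174 174 175 175 175 174 173 171 170 167 154 143 128 121 118 119 119
  119 119 116 109 107 106 107 106 106 107 108 108 107 108]
 [178 178 179 178 178 178 176 166 153 152 159 151 145 143 142 143 147 149
  149 149 142 123 109 108 108 108 108 107 108 109 109 108]
 [180 180 179 177 174 172 166 147 127 137 157 161 159 156 155 159 164 165
  164 164 156 131 113 109 109
[... 793 characters left out ...]
2 112 112 112 112 111 112 112 112]
 [112 112 111 109 107 104  96  75  67  66  60  53  63  73  77  75  63  52
   71 110 134 127 113 109 110 110 109 109 109 109 109 109]
 [112 110 106 103  93  86  79  68  70  71  68  57  63  76  82  79  71  53
   52  77 107 116 111 109 110 111 110 109 109 110 110 110]
 [108 102  92  83  73  62  59  62  72  75  73  64  59  76  83  84  78  61
   52  55  76  99 109 112 112 112 111 111 112 111 112 113]
 [ 91  83  72  65  63  62  55  58  75  79  77  69  58  74  84  87  84  69
   56  50  52  78 104 112 113 113 113 113 113 114 114 113]
 [ 73  66  64  65  66  66  57  61  76  80  82  77  66  70  84  90  87  79
   61  51  46  61  92 108 113 114 114 113 113 113 113 114]]
```

```bash
python3 -m jog '[{"turn":[0,0,0],"linear":[0,0.6,4],"fingers":0.15},{"turn":[0,0,0],"linear":[0,0.6,6.4],"fingers":0.15},{"turn":[0,0,0],"linear":[0,0.6,6.4],"fingers":0.15},{"turn":[0,0,0],"linear":[-4,0.6,6.4],"fingers":0.15},{"turn":[0,0,0],"linear":[-8,0.6,6.4],"fingers":0.15},{"turn":[0,0,0],"linear":[-12,0.6,6.4],"fingers":0.15},{"turn":[0,0,0],"linear":[-16,0.6,6.4],"fingers":0.15},{"turn":[0,0,0],"linear":[-20,0.6,6.4],"fingers":0.15},{"turn":[0,0,0],"linear":[-24,0.6,6.4],"fingers":0.15},{"turn":[0,0,0],"linear":[-28,0.6,6.4],"fingers":0.15},{"turn":[0,0,0],"linear":[-32,0.6,6.4],"fingers":0.15},{"turn":[0,0,0],"linear":[-36,0.6,6.4],"fingers":0.15},{"turn":[0,0,0],"linear":[-40,0.6,6.4],"fingers":0.15},{"turn":[0,0,0],"linear":[-44,0.6,6.4],"fingers":0.15},{"turn":[0,0,0],"linear":[-48,0.6,6.4],"fingers":0.15},{"turn":[0,0,0],"linear":[-51,0.6,6.4],"fingers":0.15},{"turn":[0,0,0],"linear":[-52,0.6,6.4],"fingers":0.15},{"turn":[0,0,0],"linear":[-52,0.6,6.4],"fingers":0.15}]';python3 -c "
from h import *
st()"
```

```text
time_s: 33.93
eef_pos: [442.9, 266.0, 17.3]
tcp_rot: [-3.141, 0.001, -3.141]
wrist_force: [1.0, 0.1, -1.1]
opening: 23.6
finger_force: 35.0
t33.9 pos [442.9 266.   17.3] rot [-3.141e+00  1.000e-03 -3.141e+00] F [ 1.   0.1 -1.1] open 23.6 ff 35.0 q [ 0.39  0.22  1.96 -0.    0.97 -1.18]
```

No contact forces, so it slides freely. Pushing to the stop.

```bash
python3 -m jog '[{"turn":[0,0,0],"linear":[-1,0,0],"fingers":0.15},{"turn":[0,0,0],"linear":[-2,0,0],"fingers":0.15},{"turn":[0,0,0],"linear":[-3,0,0],"fingers":0.15},{"turn":[0,0,0],"linear":[-4,0,0],"fingers":0.15},{"turn":[0,0,0],"linear":[-5,0,0],"fingers":0.15},{"turn":[0,0,0],"linear":[-6,0,0],"fingers":0.15},{"turn":[0,0,0],"linear":[-7,0,0],"fingers":0.15},{"turn":[0,0,0],"linear":[-7,0,0],"fingers":0.15}]';python3 -c "
from h import *
st()"
```

```text
time_s: 34.6
eef_pos: [446.0, 265.7, 16.2]
tcp_rot: [-3.14, -0.006, -3.141]
wrist_force: [-10.0, 2.0, 2.9]
opening: 23.7
finger_force: 35.0
t34.6 pos [446.  265.7  16.2] rot [-3.14  -0.006 -3.141] F [-10.    2.    2.9] open 23.7 ff 35.0 q [ 0.38  0.23  1.94  0.    0.98 -1.19]
```

```bash
python3 -m jog '[{"turn":[0,0,0],"linear":[3.5,0,0],"fingers":0.15},{"turn":[0,0,0],"linear":[3.5,0,0.5],"fingers":0.45},{"turn":[0,0,0],"linear":[3.5,0,0.5],"fingers":0.45},{"turn":[0,0,0],"linear":[3.5,0,0.5],"fingers":0.45},{"turn":[0,0,0],"linear":[3.5,0,-15],"fingers":0.45},{"turn":[0,0,0],"linear":[3.5,0,-50],"fingers":0.45},{"turn":[0,0,0],"linear":[3.5,0,-90],"fingers":0.45},{"turn":[0,0,0],"linear":[3.5,-30,-120],"fingers":0.45},{"turn":[0,0,0],"linear":[3.5,-70,-120],"fingers":0.45},{"turn":[0,0,0],"linear":[3.5,-110,-120],"fingers":0.45},{"turn":[0,0,0],"linear":[3.5,-150,-120],"fingers":0.45},{"turn":[0,0,0],"linear":[3.5,-180,-120],"fingers":0.45},{"turn":[0,0,0],"linear":[3.5,-180,-120],"fingers":0.45}]' 35
cat > tools.py <<'E'
from h import *
def ends(t,n,rng,box,zs,z=22):
    x0,y0,x1,y1=box; h=cv2.cvtColor(t,cv2.COLOR_BGR2HSV); m=np.zeros(t.shape[:2],np.uint8)
    for r in rng: m|=cv2.inRange(h,*r)
    k=np.zeros_like(m);k[y0:y1,x0:x1]=m[y0:y1,x0:x1]
    c,l,s,_=cv2.connectedComponentsWithStats(k)
    if c<2: print('none');return
    i=1+s[1:,4].argmax(); p=np.argwhere(l==i)[:,::-1].astype(np.float32)
    vx,vy,x,y=cv2.fitLine(p,cv2.DIST_L2,0,.01,.01)[:,0]; j=(p-[x,y])@[vx,vy]
    print(n,zs,s[i,4],[np.round(plane(n,*(np.array([x,y])+q*np.array([vx,vy])),z),1) for q in(j.min(),j.max())])
RED=[((0,140,70),(8,255,255)),((172,140,70),(180,255,255))]; YEL=[((20,120,80),(34,255,255))]
E
python3 - <<'E'
from tools import *
st(); t=pic('top');s=pic('side'); cv2.imwrite('pics/top14.png',t); cv2.imwrite('pics/side14.png',s)
ends(t,'top',YEL,(225,245,265,310),'spat',34); ends(t,'top',RED,(255,245,295,310),'scr',34)
ends(s,'side',YEL,(150,160,260,240),'spat',34); ends(s,'side',RED,(150,160,260,240),'scr',34)
# burnisher now
print(cv2.absdiff(t,cv2.imread('pics/top0.png'))[225:300,325:355].mean(2).round().astype(int)[::6,::3])
E
```

```text
time_s: 35.68
eef_pos: [446.5, 81.4, 138.0]
tcp_rot: [-3.139, 0.003, 3.138]
wrist_force: [-0.3, 0.1, -0.4]
opening: 39.5
finger_force: 0.0
t35.7 pos [446.5  81.4 138. ] rot [-3.139e+00  3.000e-03  3.138e+00] F [-0.3  0.1 -0.4] open 39.5 ff 0.0 q [ 0.01 -0.12  2.05 -0.    1.21 -1.56]
top spat 206 [array([465.9, 264.3,  34. ]), array([366.4, 262.8,  34. ])]
top scr 287 [array([466.8, 193. ,  34. ]), array([364.6, 187.6,  34. ])]
side spat 345 [array([362.5, 251.7,  34. ]), array([463.1, 252.7,  34. ])]
side scr 416 [array([363.7, 173.3,  34. ]), array([465.9, 179.5,  34. ])]
[[ 22  19  18  19  19  19  19  19  18  17]
 [ 17  24  55  56  57  44  19  19  17  20]
 [ 18  18  52  63  95  57  20  31  32  19]
 [ 27  31  35  52 107  52  28  25  23  24]
 [ 18  21  38  40  22  23  35  48  48  47]
 [ 39  38  39  41  43  60  71  40  40  40]
 [ 21  19  17  20  61  22  24  36  25  41]
 [ 18  16  44  45  25  27  34  44  20  19]
 [ 17  17  19  20  19  30  19  30  18  19]
 [ 35  36  37  38  40  22  16   3   1   1]
 [ 41  39  41  41  44  43  17   2   0   2]
 [ 41  40  40  43  49  58   7   1   1   3]
 [ 40  42  43  42  42  32   0   2   3   1]]
```

```bash
python3 - <<'E'
from tools import *
BLU=[((100,110,60),(125,255,255))]
for f in ('side0','side3','side9','side14'):
    s=cv2.imread(f'pics/{f}.png'); ends(s,'side',BLU,(215,225,300,275),f,3)
for f in ('top0','top3','top9','top14'):
    t=cv2.imread(f'pics/{f}.png'); ends(t,'top',BLU,(320,220,360,260),f,3)
d=cv2.absdiff(cv2.imread('pics/side0.png'),cv2.imread('pics/side14.png')).mean(2)
print('dark-tail side: ',[ (f,np.argwhere(cv2.imread(f'pics/{f}.png')[240:275,175:235].max(2)<28).mean(0).round(1).tolist()) for f in('side0','side9','side14')])
E
```

```text
side side0 123 [array([473.8,   4.4,   3. ]), array([526.1,  11.4,   3. ])]
side side3 122 [array([473.8,   4.3,   3. ]), array([526.1,  11.7,   3. ])]
side side9 107 [array([473.9,   5.3,   3. ]), array([527.9,  10.6,   3. ])]
side side14 104 [array([473.9,   5.6,   3. ]), array([527.9,  10. ,   3. ])]
none
none
none
none
dark-tail side:  [('side0', [21.7, 26.9]), ('side9', [17.7, 34.3]), ('side14', [14.1, 37.2])]
```

The burnisher is unmoved. Picking it at about (435,1.3), yaw 0.12.

```bash
python3 -m jog '[{"turn":[0,0,-3.5],"linear":[4,-25,0],"fingers":0.5},{"turn":[0,0,-7],"linear":[8,-55,10],"fingers":0.5},{"turn":[0,0,-7],"linear":[11.3,-75,35],"fingers":0.5},{"turn":[0,0,-7],"linear":[11.3,-80,60],"fingers":0.5},{"turn":[0,0,-7],"linear":[11.3,-80,78],"fingers":0.5},{"turn":[0,0,-7],"linear":[11.3,-80,78],"fingers":0.5},{"turn":[0,0,-7],"linear":[11.3,-80,78],"fingers":0.5}]'; python3 - <<'E'
from h import *
st(); to(435.1,1.3,4.5,3.2616)
E
```

```text
time_s: 36.37
eef_pos: [434.1, 7.0, 58.8]
tcp_rot: [3.141, -0.001, -3.018]
wrist_force: [-0.6, 0.1, -0.1]
opening: 43.5
finger_force: 0.0
t36.4 pos [434.1   7.   58.8] rot [ 3.141e+00 -1.000e-03 -3.018e+00] F [-0.6  0.1 -0.1] open 43.5 ff 0.0 q [-0.17 -0.05  2.15  0.    1.05 -1.86]
linear [-0.3 -5.8 54.3] turn [ 0.02 -0.06  0.2 ]
```

```bash
python3 -m jog '[{"turn":[0,0,0.2],"linear":[0,-5.8,10],"fingers":0.5},{"turn":[0,0,0.2],"linear":[0,-5.8,35],"fingers":0.5},{"turn":[0,0,0.2],"linear":[0,-5.8,48],"fingers":0.5},{"turn":[0,0,0.2],"linear":[0,-5.8,54],"fingers":0.5},{"turn":[0,0,0.2],"linear":[0,-5.8,54],"fingers":0.5},{"turn":[0,0,0.2],"linear":[0,-5.8,54],"fingers":0.5},{"turn":[0,0,0.2],"linear":[0,-5.8,54],"fingers":0.15},{"turn":[0,0,0.2],"linear":[0,-5.8,54],"fingers":0.15},{"turn":[0,0,0.2],"linear":[0,-5.8,54],"fingers":0.15},{"turn":[0,0,0.2],"linear":[0,-5.8,54],"fingers":0.15},{"turn":[0,0,0.2],"linear":[0,-5.8,54],"fingers":0.15},{"turn":[0,0,0.2],"linear":[0,-5.8,54],"fingers":0.15}]' 35;python3 - <<'E'
from tools import *
o=st(); t=pic('top');s=pic('side'); cv2.imwrite('pics/top15.png',t); cv2.imwrite('pics/side15.png',s)
d=(t[:,:,0].astype(int)-t[:,:,2]); print(d[226:246:1,326:350])
ends(s,'side',[((100,110,40),(125,255,255))],(215,225,300,275),'b',2)
E
```

```text
time_s: 37.37
eef_pos: [436.2, 0.2, 5.9]
tcp_rot: [-3.141, 0.003, -3.023]
wrist_force: [0.5, 1.2, 2.7]
opening: 23.8
finger_force: 35.0
t37.4 pos [4.362e+02 2.000e-01 5.900e+00] rot [-3.141e+00  3.000e-03 -3.023e+00] F [0.5 1.2 2.7] open 23.8 ff 35.0 q [-0.18  0.06  2.16  0.    0.92 -1.87]
[[ -8  -7  -5  -7  -6  -6  -7  -7  -7  -7  -6  -6  -7  -8  -9  -8  -8  -8
   -7  -7  -8  -8  -9 -10]
 [ -5  -8  -7  -7  -8  -7  -7  -7  -8  -7  -8  -7  -7  -6  -7  -7  -7  -7
   -6  -7  -8  -8  -8  -7]
 [ -7  -6  -7  -7  -5  -6  -6  -5  -4  -2   0   2   2  -3  -7  -6  -8  -9
   -8  -9  -7  -8  -7  -7]
 [ -7  -6  -7  -6  -1   6   7  10  12  15  19  22  19   0 -14 -14 -16 -15
  -11 -12 -11 -10  -9  -8]
 [ -5  -7  -8  -3  14  29  32  32  33  34  35  35  22  -5 -25 -28 -31 -27
  -18 -18 -23 -21 -16 -11]
 [ -6  -7  -6  -1  18  36  43  44  43  44  42  34  11 -16 -32 -39 -40 -35
  -25 -24 -34 -33 -27 -14]
 [ -8  -6  -6  -4  11  31  42  44  44  44  41  28  -2 -25 -35 -43 -46 -41
  -30 -28 -40 -42 -36 -23]
 [ -6  -6  -7  -5   5  25  39  44  44  46  39  21 -10 -28 -36 -47 -49 -45
  -36 -30 -42 -46 -42 -33]
 
[... 583 characters left out ...]
 -38 -54 -57 -55 -48]
 [ -7  -6  -6  -8  -9   0  21  39  38  24   6  -7 -29 -45 -47 -56 -57 -55
  -43 -38 -54 -57 -56 -48]
 [ -5  -5  -5  -8  -6  -1  17  38  37  21   3 -10 -33 -48 -49 -56 -59 -55
  -43 -37 -54 -58 -55 -49]
 [ -7  -7  -5  -7  -6  -4  11  31  31  14   2 -11 -33 -48 -50 -57 -57 -55
  -43 -40 -54 -57 -56 -49]
 [ -5  -7  -6  -7  -6  -6   7  20  21   9   0 -14 -33 -46 -48 -55 -58 -55
  -43 -41 -54 -57 -56 -49]
 [ -5  -5  -5  -5  -5  -6   4  13  15   7   1 -13 -32 -45 -48 -56 -58 -55
  -44 -39 -54 -58 -55 -50]
 [ -6  -5  -6  -6  -5  -6   0   9   8   4   0 -18 -34 -42 -48 -57 -57 -54
  -44 -40 -54 -59 -55 -50]]
side b 104 [array([473.3,  -2.8,   2. ]), array([526.3,   8.9,   2. ])]
```

```bash
python3 - <<'E'
from seam import *
o=robot.observe(); M=R.from_euler('xyz',o['tcp_rot']).as_matrix()
p=plane('top',335.7,229.2,1); off=-(M.T@(p-o['eef_pos']))[0]; print(p,M.T@(p-o['eef_pos']))
tip=np.array([623.2,-101.5])+(-58)*JX+(-27.2)*JY; h=-.073
x,y=tip-off*np.array([np.cos(h),np.sin(h)]); print(x,y); to(x,y,65,3.0686); to(x,y,45,3.0686)
E
```

```text
[526.03459866  10.37035715   1.        ] [-90.36629454  -0.57982562   5.11268943]
477.5594595481116 -126.88011794208326
linear [ -26.1 -131.2  -58.9] turn [-0.03  0.15 10.99]
linear [ -26.1 -131.1  -38.9] turn [-0.03  0.15 10.99]
```

```bash
python3 -m jog '[{"turn":[0,0,0],"linear":[0,0,-12],"fingers":0.15},{"turn":[0,0,0],"linear":[0,0,-38],"fingers":0.15},{"turn":[0,0,0],"linear":[0,0,-59],"fingers":0.15},{"turn":[0,0,3],"linear":[-6,-30,-59],"fingers":0.15},{"turn":[0,0,6],"linear":[-12,-62,-59],"fingers":0.15},{"turn":[0,0,9],"linear":[-19,-97,-59],"fingers":0.15},{"turn":[0,0,11],"linear":[-24,-122,-59],"fingers":0.15},{"turn":[0,0,11],"linear":[-26.1,-131.2,-59],"fingers":0.15},{"turn":[0,0,11],"linear":[-26.1,-131.2,-55],"fingers":0.15},{"turn":[0,0,11],"linear":[-26.1,-131.2,-46],"fingers":0.15},{"turn":[0,0,11],"linear":[-26.1,-131.2,-39],"fingers":0.15},{"turn":[0,0,11],"linear":[-26.1,-131.2,-39],"fingers":0.15},{"turn":[0,0,11],"linear":[-26.1,-131.2,-39],"fingers":0.15},{"turn":[0,0,11],"linear":[-26.1,-131.2,-39],"fingers":0.15}]'; python3 - <<'E'
from seam import *
o=st(); M=R.from_euler('xyz',o['tcp_rot']).as_matrix(); print('tip robot jig',J(o['eef_pos']+M@[-90.4,0,0])); to(477.6,-126.9,41,3.0686)
t=pic('top'); cv2.imwrite('pics/top16.png',t); d=(t[:,:,0].astype(int)-t[:,:,2]); print(d[206:222,380:402])
E
```

```text
time_s: 38.63
eef_pos: [476.7, -125.9, 44.2]
tcp_rot: [-3.142, 0.001, 3.07]
wrist_force: [0.8, -0.8, 0.2]
opening: 23.7
finger_force: 35.0
t38.6 pos [ 476.7 -125.9   44.2] rot [-3.142e+00  1.000e-03  3.070e+00] F [ 0.8 -0.8  0.2] open 23.7 ff 35.0 q [-0.42  0.12  2.01  0.    1.02 -1.92]
tip robot jig [-58.76994344 -26.03420698]
linear [-1.  -0.9  3.2] turn [-0.    0.03  0.08]
[[ -7  -6  -7  -7  -6  -6  -6  -6  -7  -9 -15 -14   0   3   3   2   3   2
    1  -2  -8 -12]
 [ -7  -7  -6  -7  -7  -7  -6  -6  -6  -6 -11 -14  -3   2   2   2   2   3
    1  -2  -8 -11]
 [ -6  -7  -7  -7  -6  -6  -8  -6  -6  -7 -10 -16  -7   1   3   3   2   3
    3   2  -5 -11]
 [ -6  -7  -7  -7  -7  -7  -6  -7  -6  -7  -9 -15 -10   0   3   2   2   3
    3   2  -4 -12]
 [ -6  -7  -7  -6  -7  -4  -3  -3  -3  -4  -6 -11  -7   1   5   4   3   4
    3   1  -5 -10]
 [ -7  -6  -7  -6  -4   4  10  11  10   9   7   3   6  11  12  11   8   5
    3   1  -2  -8]
 [ -7  -6  -7  -6  -1  14  28  31  33  31  28  27  29  29  27  25  17   5
    2   1  -1  -7]
 [ -7  -7  -7  -7  -1  17  38  44  45  44  43  43  43  41  42  37  22   7
    3   2   0  -4]
 [ -8  -8  -9  -9  -3  16  39  46  46  46  45  46  45  45  45  40  24   7
    2   2   0  -2]
 [ -8  -8  -9  -9  -1  18  39  45  45  46  47  46  46  45  45  41  24   6
    3   2   0  -2]
 [ -2  -3  -3  -2   3  20  39  45  45  46  46  45  45  47  47  42  24   6
    1   1   1  -3]
 [  1   2   1   2   6  21  39  46  44  42  43  43  45  47  46  42  23   5
    2   2   2  -2]
 [  2   2   3   3   7  20  40  44  41  32  26  29  33  41  46  43  24   5
    1   1   2   0]
 [  2   3   3   3   7  21  39  45  37  21  11  10  16  32  45  44  25   6
    1   2   2   0]
 [  3   2   3   3   7  21  41  45  35  17   5   3   9  27  43  43  26   6
    2   2   2   1]
 [  2   3   2   3   7  22  40  45  36  16   4   2   7  25  44  43  27   7
    3   2   2   1]]
```

```bash
python3 -m jog '[{"turn":[0,0,0],"linear":[-2,0,2],"fingers":0.15},{"turn":[0,0,0],"linear":[-4,-0.2,4],"fingers":0.15},{"turn":[0,0,0],"linear":[-4.4,-0.2,5],"fingers":0.15},{"turn":[0,0,0],"linear":[-4.4,-0.2,6],"fingers":0.15},{"turn":[0,0,0],"linear":[-4.4,-0.2,6.6],"fingers":0.15},{"turn":[0,0,0],"linear":[-4.4,-0.2,6.6],"fingers":0.15},{"turn":[0,0,0],"linear":[-4.4,-0.2,6.6],"fingers":0.15}]';python3 - <<'E'
from seam import *
o=st(); M=R.from_euler('xyz',o['tcp_rot']).as_matrix(); print('tip robot jig',J(o['eef_pos']+M@[-90.4,0,0]))
E
```

```text
time_s: 39.27
eef_pos: [481.7, -127.5, 38.1]
tcp_rot: [-3.141, 0.002, 3.069]
wrist_force: [0.3, -0.3, 0.6]
opening: 23.7
finger_force: 35.0
t39.3 pos [ 481.7 -127.5   38.1] rot [-3.141e+00  2.000e-03  3.069e+00] F [ 0.3 -0.3  0.6] open 23.7 ff 35.0 q [-0.42  0.14  2.    0.    1.   -1.92]
tip robot jig [-53.9365846  -28.19075674]
```

```bash
python3 -m jog '[{"turn":[0,0,0],"linear":[0,0.5,0.5],"fingers":0.15},{"turn":[0,0,0],"linear":[0,0.9,1],"fingers":0.15},{"turn":[0,0,0],"linear":[0,0.9,1.3],"fingers":0.15},{"turn":[0,0,0],"linear":[0,0.9,1.3],"fingers":0.15},{"turn":[0,0,0],"linear":[-1.5,1.1,1.3],"fingers":0.15},{"turn":[0,0,0],"linear":[-3,1.4,1.3],"fingers":0.15},{"turn":[0,0,0],"linear":[-4.5,1.6,1.3],"fingers":0.15},{"turn":[0,0,0],"linear":[-6,1.9,1.3],"fingers":0.15},{"turn":[0,0,0],"linear":[-7.5,2.1,1.3],"fingers":0.15},{"turn":[0,0,0],"linear":[-9,2.3,1.3],"fingers":0.15},{"turn":[0,0,0],"linear":[-10.5,2.6,1.3],"fingers":0.15},{"turn":[0,0,0],"linear":[-12,2.8,1.3],"fingers":0.15},{"turn":[0,0,0],"linear":[-13.5,3,1.3],"fingers":0.15},{"turn":[0,0,0],"linear":[-15,3.3,1.3],"fingers":0.15},{"turn":[0,0,0],"linear":[-16.5,3.5,1.3],"fingers":0.15},{"turn":[0,0,0],"linear":[-18,3.8,1.3],"fingers":0.15},{"turn":[0,0,0],"linear":[-19.5,4,1.3],"fingers":0.15},{"turn":[0,0,0],"linear":[-21,4.2,1.3],"fingers":0.15},{"turn":[0,0,0],"linear":[-22.5,4.5,1.3],"fingers":0.15},{"turn":[0,0,0],"linear":[-24,4.7,1.3],"fingers":0.15}]';python3 - <<'E'
from seam import *
o=st(); M=R.from_euler('xyz',o['tcp_rot']).as_matrix(); print('tip robot jig',J(o['eef_pos']+M@[-90.4,0,0]))
t=pic('top'); cv2.imwrite('pics/top17.png',t); d=(t[:,:,0].astype(int)-t[:,:,2]); print(d[195:206,380:400])
E
```

```text
time_s: 40.93
eef_pos: [505.8, -124.5, 36.7]
tcp_rot: [-3.141, 0.001, 3.069]
wrist_force: [-1.7, -0.7, 2.1]
opening: 23.5
finger_force: 35.0
t40.9 pos [ 505.8 -124.5   36.7] rot [-3.141e+00  1.000e-03  3.069e+00] F [-1.7 -0.7  2.1] open 23.5 ff 35.0 q [-0.39  0.19  1.94  0.    1.01 -1.89]
tip robot jig [-29.64592318 -27.1740241 ]
[[ -7  -7  -7  -7  -8  -7  -7  -8 -12 -13  -2   2   3   3   3   3   2  -1
   -8 -12]
 [ -7  -7  -7  -7  -7  -6  -7  -6 -10 -12  -3   2   3   3   2   2   3   1
   -5 -13]
 [ -6  -7  -6  -6  -7  -7  -7  -7  -9 -15  -6   2   3   3   3   3   3   2
   -4 -12]
 [ -6  -7  -6  -7  -7  -7  -7  -8  -9 -15 -10   0   3   3   3   3   3   2
   -4 -10]
 [ -6  -6  -6  -6  -5  -6  -6  -6  -7 -13 -12  -1   3   3   3   2   3   1
   -3 -10]
 [ -7  -7  -6  -5   2   2   2   1  -1  -6  -4   5   6   6   6   4   2   0
   -3  -7]
 [ -6  -7  -7  -1  15  21  20  19  18  16  20  22  19  19  16   8   3   1
   -1  -3]
 [ -7  -7  -6   2  25  40  40  41  40  39  40  40  39  35  28  13   4   1
    1  -2]
 [ -6  -7  -5   2  29  45  47  46  48  47  47  47  46  45  34  14   5   2
    2  -2]
 [ -7  -7  -5   5  29  46  46  48  48  48  47  47  46  45  33  14   4   3
    2  -2]
 [ -7  -7  -4   6  31  44  46  46  46  48  46  48  47  46  35  14   4   2
    2   0]]
```

```bash
python3 -m jog '[{"turn":[0,0,0],"linear":[-1.5,0.2,0],"fingers":0.15},{"turn":[0,0,0],"linear":[-3,0.5,0],"fingers":0.15},{"turn":[0,0,0],"linear":[-4.5,0.7,0],"fingers":0.15},{"turn":[0,0,0],"linear":[-6,1,0],"fingers":0.15},{"turn":[0,0,0],"linear":[-7.5,1.2,0],"fingers":0.15},{"turn":[0,0,0],"linear":[-9,1.4,0],"fingers":0.15},{"turn":[0,0,0],"linear":[-10.5,1.7,0],"fingers":0.15},{"turn":[0,0,0],"linear":[-12,1.9,0],"fingers":0.15},{"turn":[0,0,0],"linear":[-13.5,2.1,0],"fingers":0.15},{"turn":[0,0,0],"linear":[-15,2.4,0],"fingers":0.15},{"turn":[0,0,0],"linear":[-16.5,2.6,0],"fingers":0.15},{"turn":[0,0,0],"linear":[-18,2.9,0],"fingers":0.15},{"turn":[0,0,0],"linear":[-19.5,3.1,0],"fingers":0.15},{"turn":[0,0,0],"linear":[-21,3.3,0],"fingers":0.15},{"turn":[0,0,0],"linear":[-22.5,3.6,0],"fingers":0.15},{"turn":[0,0,0],"linear":[-24,3.8,0],"fingers":0.15},{"turn":[0,0,0],"linear":[-25.5,4,0],"fingers":0.15},{"turn":[0,0,0],"linear":[-27,4.3,0],"fingers":0.15},{"turn":[0,0,0],"linear":[-28.5,4.5,0],"fingers":0.15},{"turn":[0,0,0],"linear":[-30,4.8,0],"fingers":0.15}]';python3 - <<'E'
from seam import *
o=st(); M=R.from_euler('xyz',o['tcp_rot']).as_matrix(); print('tip robot jig',J(o['eef_pos']+M@[-90.4,0,0]))
E
```

```text
time_s: 42.65
eef_pos: [536.1, -121.9, 36.7]
tcp_rot: [-3.141, 0.001, 3.069]
wrist_force: [-1.8, 0.2, 1.7]
opening: 23.7
finger_force: 35.0
t42.6 pos [ 536.1 -121.9   36.7] rot [-3.141e+00  1.000e-03  3.069e+00] F [-1.8  0.2  1.7] open 23.7 ff 35.0 q [-0.37  0.25  1.86  0.    1.02 -1.86]
tip robot jig [  0.75754809 -27.13942544]
```

```bash
python3 -m jog '[{"turn":[0,0,0],"linear":[-1.5,0.2,0],"fingers":0.15},{"turn":[0,0,0],"linear":[-3,0.5,0],"fingers":0.15},{"turn":[0,0,0],"linear":[-4.5,0.7,0],"fingers":0.15},{"turn":[0,0,0],"linear":[-6,1,0],"fingers":0.15},{"turn":[0,0,0],"linear":[-7.5,1.2,0],"fingers":0.15},{"turn":[0,0,0],"linear":[-9,1.4,0],"fingers":0.15},{"turn":[0,0,0],"linear":[-10.5,1.7,0],"fingers":0.15},{"turn":[0,0,0],"linear":[-12,1.9,0],"fingers":0.15},{"turn":[0,0,0],"linear":[-13,2.1,0],"fingers":0.15},{"turn":[0,0,0],"linear":[-13,2.1,0],"fingers":0.15}]';python3 - <<'E'
from seam import *
o=st(); M=R.from_euler('xyz',o['tcp_rot']).as_matrix(); print('tip robot jig',J(o['eef_pos']+M@[-90.4,0,0]))
to(391,341.8,95,3.1416);to(391,341.8,26,3.1416)
E
```

```text
time_s: 43.48
eef_pos: [548.8, -120.7, 36.5]
tcp_rot: [-3.141, 0.0, 3.069]
wrist_force: [-2.4, -0.9, 1.5]
opening: 24.0
finger_force: 35.0
t43.5 pos [ 548.8 -120.7   36.5] rot [-3.141  0.     3.069] F [-2.4 -0.9  1.5] open 24.0 ff 35.0 q [-0.36  0.28  1.83 -0.    1.03 -1.85]
tip robot jig [ 13.52469864 -27.01859458]
linear [191.1 449.7 -58.7] turn [-0.02  0.02 -4.18]
linear [191.1 449.8  10.3] turn [-0.02  0.02 -4.18]
```

```bash
python3 -m jog '[{"turn":[0,0,0],"linear":[1,0,-10],"fingers":0.15},{"turn":[0,0,0],"linear":[5,0,-35],"fingers":0.15},{"turn":[0,0,0],"linear":[15,15,-59],"fingers":0.15},{"turn":[0,0,-1],"linear":[28,48,-59],"fingers":0.15},{"turn":[0,0,-2],"linear":[44,85,-59],"fingers":0.15},{"turn":[0,0,-3],"linear":[60,122,-59],"fingers":0.15},{"turn":[0,0,-4.2],"linear":[76,159,-59],"fingers":0.15},{"turn":[0,0,-4.2],"linear":[92,196,-59],"fingers":0.15},{"turn":[0,0,-4.2],"linear":[108,233,-59],"fingers":0.15},{"turn":[0,0,-4.2],"linear":[124,270,-59],"fingers":0.15},{"turn":[0,0,-4.2],"linear":[140,307,-59],"fingers":0.15},{"turn":[0,0,-4.2],"linear":[156,344,-59],"fingers":0.15},{"turn":[0,0,-4.2],"linear":[170,380,-59],"fingers":0.15},{"turn":[0,0,-4.2],"linear":[182,415,-59],"fingers":0.15},{"turn":[0,0,-4.2],"linear":[191,440,-59],"fingers":0.15},{"turn":[0,0,-4.2],"linear":[191.1,449.7,-50],"fingers":0.15},{"turn":[0,0,-4.2],"linear":[191.1,449.7,-25],"fingers":0.15},{"turn":[0,0,-4.2],"linear":[191.1,449.7,0],"fingers":0.15},{"turn":[0,0,-4.2],"linear":[191.1,449.7,10],"fingers":0.15},{"turn":[0,0,-4.2],"linear":[191.1,449.7,10],"fingers":0.15}]';python3 - <<'E'
from h import *
t=pic('top');t=pic('top');o=st(); to(391,341.8,19,3.1416)
cv2.imwrite('pics/top18.png',t); d=(t[:,:,0].astype(int)-t[:,:,2]); print(d[243:256,204:226])
E
```

```text
time_s: 45.15
eef_pos: [389.0, 340.4, 23.9]
tcp_rot: [-3.138, -0.003, -3.141]
wrist_force: [-0.9, -0.8, -1.3]
opening: 23.9
finger_force: 35.0
t45.2 pos [391.5 341.7  26.9] rot [-3.141e+00  1.000e-03  3.142e+00] F [-1.1 -0.  -0.9] open 23.8 ff 35.0 q [ 0.57  0.21  1.95 -0.    0.99 -1.  ]
linear [0.5 0.1 7.9] turn [-0.02  0.07 -0.  ]
[[-85 -85 -84 -84 -83 -84 -83 -84 -83 -83 -84 -82 -77 -71 -64 -58 -56 -55
  -53 -53 -54 -53]
 [-75 -74 -74 -74 -74 -73 -72 -72 -72 -72 -71 -67 -58 -54 -50 -49 -49 -48
  -48 -46 -47 -47]
 [-67 -67 -66 -66 -66 -66 -65 -64 -64 -62 -58 -51 -47 -46 -47 -47 -46 -46
  -46 -45 -46 -46]
 [-66 -66 -66 -66 -65 -65 -64 -62 -59 -56 -50 -47 -47 -46 -46 -47 -46 -46
  -47 -46 -46 -48]
 [-66 -67 -66 -65 -66 -65 -61 -56 -50 -45 -42 -42 -42 -43 -43 -42 -44 -46
  -48 -47 -47 -48]
 [-66 -67 -66 -66 -65 -62 -47 -33 -24 -20 -21 -21 -21 -21 -21 -22 -28 -42
  -47 -48 -47 -48]
 [-65 -66 -65 -64 -61 -51 -18   5  12  15  15  14  14  14  14  13  -3 -31
  -46 -48 -49 -47]
 [-65 -64 -61 -59 -53 -34  10  34  38  39  40  39  39  39  39  35  12 -25
  -45 -49 -48 -49]
 [-63 -60 -55 -51 -46 -27  20  43  44  46  46  45  44  43  43  40  16 -25
  -45 -49 -49 -49]
 [-60 -54 -49 -48 -45 -25  21  42  43  46  45  45  45  44  43  41  15 -26
  -46 -49 -48 -48]
 [-54 -49 -49 -47 -45 -23  24  43  43  43  46  45  45  45  43  41  16 -26
  -46 -48 -49 -46]
 [-48 -49 -49 -48 -44 -23  23  43  44  43  44  43  44  46  45  41  16 -27
  -46 -49 -49 -48]
 [-39 -47 -48 -48 -44 -20  24  43  42  35  29  28  31  40  45  42  17 -26
  -47 -49 -49 -49]]
```

```bash
python3 -m jog '[{"turn":[0,0,0],"linear":[0,1.2,4],"fingers":0.15},{"turn":[0,0,0],"linear":[0,1.2,8.2],"fingers":0.15},{"turn":[0,0,0],"linear":[0,1.2,8.2],"fingers":0.15},{"turn":[0,0,0],"linear":[-4,1.2,8.2],"fingers":0.15},{"turn":[0,0,0],"linear":[-8,1.2,8.2],"fingers":0.15},{"turn":[0,0,0],"linear":[-12,1.2,8.2],"fingers":0.15},{"turn":[0,0,0],"linear":[-16,1.2,8.2],"fingers":0.15},{"turn":[0,0,0],"linear":[-20,1.2,8.2],"fingers":0.15},{"turn":[0,0,0],"linear":[-24,1.2,8.2],"fingers":0.15},{"turn":[0,0,0],"linear":[-28,1.2,8.2],"fingers":0.15},{"turn":[0,0,0],"linear":[-32,1.2,8.2],"fingers":0.15},{"turn":[0,0,0],"linear":[-36,1.2,8.2],"fingers":0.15},{"turn":[0,0,0],"linear":[-40,1.2,8.2],"fingers":0.15},{"turn":[0,0,0],"linear":[-44,1.2,8.2],"fingers":0.15},{"turn":[0,0,0],"linear":[-48,1.2,8.2],"fingers":0.15},{"turn":[0,0,0],"linear":[-51,1.2,8.2],"fingers":0.15},{"turn":[0,0,0],"linear":[-52,1.2,8.2],"fingers":0.15},{"turn":[0,0,0],"linear":[-52,1.2,8.2],"fingers":0.15}]';python3 -c "
from h import *
st()"
```

```text
time_s: 46.75
eef_pos: [443.7, 342.9, 18.2]
tcp_rot: [-3.141, 0.002, -3.141]
wrist_force: [0.5, -0.8, 0.2]
opening: 23.6
finger_force: 35.0
t46.8 pos [443.7 342.9  18.2] rot [-3.141e+00  2.000e-03 -3.141e+00] F [ 0.5 -0.8  0.2] open 23.6 ff 35.0 q [ 0.52  0.31  1.84 -0.    0.99 -1.05]
```

```bash
python3 -m jog '[{"turn":[0,0,0],"linear":[-1,0,0],"fingers":0.15},{"turn":[0,0,0],"linear":[-2,0,0],"fingers":0.15},{"turn":[0,0,0],"linear":[-3,0,0],"fingers":0.15},{"turn":[0,0,0],"linear":[-4,0,0],"fingers":0.15},{"turn":[0,0,0],"linear":[-5,0,0],"fingers":0.15},{"turn":[0,0,0],"linear":[-6,0,0],"fingers":0.15},{"turn":[0,0,0],"linear":[-7,0,0],"fingers":0.15},{"turn":[0,0,0],"linear":[-8,0,0],"fingers":0.15},{"turn":[0,0,0],"linear":[-8,0,0],"fingers":0.15}]';python3 -c "
from h import *
st()"
```

```text
time_s: 47.5
eef_pos: [446.6, 342.8, 17.0]
tcp_rot: [-3.14, -0.008, -3.141]
wrist_force: [-13.5, 0.7, 5.5]
opening: 23.4
finger_force: 35.0
t47.5 pos [446.6 342.8  17. ] rot [-3.14  -0.008 -3.141] F [-13.5   0.7   5.5] open 23.4 ff 35.0 q [ 0.51  0.32  1.83  0.    1.   -1.06]
```

```bash
python3 -m jog '[{"turn":[0,0,0],"linear":[4.5,0,0],"fingers":0.15},{"turn":[0,0,0],"linear":[4.5,0,0.3],"fingers":0.45},{"turn":[0,0,0],"linear":[4.5,0,0.3],"fingers":0.45},{"turn":[0,0,0],"linear":[4.5,0,0.3],"fingers":0.45},{"turn":[0,0,0],"linear":[4.5,0,-15],"fingers":0.45},{"turn":[0,0,0],"linear":[4.5,0,-50],"fingers":0.45},{"turn":[0,0,0],"linear":[4.5,0,-90],"fingers":0.45},{"turn":[0,0,0],"linear":[20,30,-130],"fingers":0.45},{"turn":[0,0,0],"linear":[50,65,-150],"fingers":0.45},{"turn":[0,0,0],"linear":[80,100,-170],"fingers":0.45},{"turn":[0,0,0],"linear":[110,130,-180],"fingers":0.45},{"turn":[0,0,0],"linear":[140,160,-180],"fingers":0.45},{"turn":[0,0,0],"linear":[160,190,-180],"fingers":0.45},{"turn":[0,0,0],"linear":[160,190,-180],"fingers":0.45},{"turn":[0,0,0],"linear":[160,190,-180],"fingers":0.45}]'
python3 - <<'E'
from tools import *
from seam import glue
st(); t=pic('top');s=pic('side'); cv2.imwrite('pics/top19.png',t); cv2.imwrite('pics/side19.png',s)
for n,im,bx in(('top',t,(195,240,300,310)),('side',s,(150,160,265,240))):
    ends(im,n,YEL,bx,'spat',34); ends(im,n,RED,bx,'scr',34)
print(glue(t,range(186,214,4)).tolist())
a=cv2.resize(t[150:310,195:415],None,fx=2.2,fy=2.2,interpolation=2); b=cv2.resize(s[155:319,160:300],None,fx=2.15,fy=2.15,interpolation=2)
h=min(len(a),len(b)); c=np.hstack([a[:h],b[:h]]); print(c.shape); cv2.imwrite('pics/fin.png',c)
E
```

```text
time_s: 48.75
eef_pos: [288.0, 536.5, 198.7]
tcp_rot: [3.139, 0.001, -3.137]
wrist_force: [-0.2, -1.1, 1.1]
opening: 38.9
finger_force: 0.0
t48.8 pos [288.  536.5 198.7] rot [ 3.139e+00  1.000e-03 -3.137e+00] F [-0.2 -1.1  1.1] open 38.9 ff 0.0 q [ 0.95  0.2   1.6   0.    1.34 -0.63]
top spat 200 [array([465.7, 264.3,  34. ]), array([366.4, 262.4,  34. ])]
top scr 316 [array([466.7, 190. ,  34. ]), array([364.6, 188.4,  34. ])]
side spat 397 [array([362.5, 250.1,  34. ]), array([465.4, 256.7,  34. ])]
side scr 416 [array([363.7, 173.3,  34. ]), array([465.9, 179.5,  34. ])]
[[11.1, -28.9], [0.0, -29.2], [-11.1, -29.0], [-22.2, -29.1], [-33.3, -29.9], [-44.3, -29.6], [-55.3, -29.6]]
(352, 785, 3)
```

View pics/fin.png

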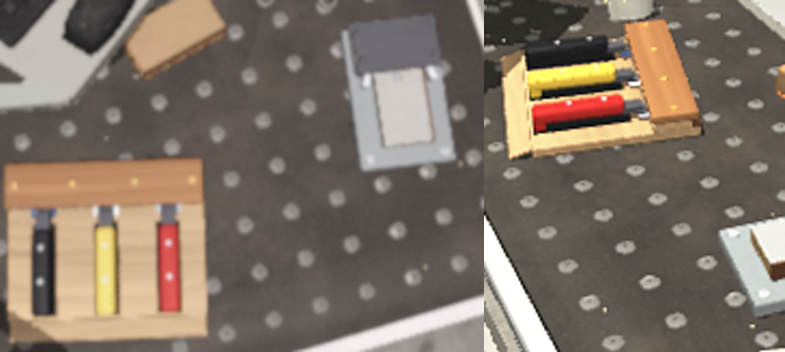

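All three tools sit in the block with their handles in line, and the board is in the jig. Last, I check that the board hasn't shifted.

```bash
python3 - <<'E'
from seam import *
for f in('top4','top19'):
    g=cv2.imread(f'pics/{f}.png').mean(2).astype(np.float32); out=[]
    for c in range(374,390,2):
        y=np.linspace(206,224,300,dtype=np.float32)[:,None]; v=cv2.GaussianBlur(cv2.remap(g,np.full_like(y,c),y,1),(1,31),0)[:,0]
        out.append(J(plane('top',c,float(y[np.gradient(v).argmin(),0]),34))[0])
    print(f,np.round(out,1))
to(547,-107.9,130,3.2256)
E
```

```text
top4 [-64.5 -62.9 -63.5 -64.  -88.5 -89.1 -89.7 -90.1]
top19 [-64.5 -62.9 -63.5 -64.  -88.5 -89.1 -89.7 -90.1]
linear [-254.8 -641.8   68.7] turn [-0.04  0.1  -4.68]
```

The board hasn't moved since it was seated, so I hand the job in.

```bash
python3 -c "
from cell import workorder
print(workorder.job_done())"
```

```text
the job is handed in; nothing more can be done
None
```

The job is handed in at about 49 s (no verdict came back): the board is home in the jig with its dark band on the right, and its glue line was dressed with scraper, spatula and burnisher in that order; all three are home in the blade block. The scraper's blade touched the jig's mouth flare 1–2 mm before the end of its stroke, so I backed off, skewed it 9° and finished, and ran the spatula and burnisher at that same skew.

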